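# Pack up the drilling spot and hold the length stop on its mark

### The job

Get the drilling spot ready: lay the two plain slats crosswise on the two base slats, one squarely over the blue bands at each end, and let go of them. Then press the green lock button so that the length stop's boom springs free, take the boom by its orange grip and draw it out until the black pointer stands over the red rider on the scale. Finish while holding the grip there against the spring, without letting go; leave the rider and everything else on the bench where it is.

Things in the scene. Friction and masses are not known exactly. Their poses are not given: they have to be found in the camera images.
- plate: square steel plate, 150 x 150 x 6 mm, fixed flat on the bench; origin at the centre of its underside, z up. The two base slats lie on it along its x axis.
- base_slat_a: light wooden packing slat with two blue painted bands, 130 x 28 x 18 mm (x, y, z), loose, already lying on the plate with its length along the plate's x axis, 42 mm from the plate's centre towards the plate's +y. Origin at the centre of its underside. The blue bands are 28 mm wide, across the slat, centred 38 mm either side of its middle.
- base_slat_b: same as base_slat_a, lying parallel to it, 42 mm from the plate's centre towards the plate's -y (the two are 84 mm apart, centre to centre, square side by side).
- slat_a: plain light wooden packing slat without bands, 130 x 28 x 18 mm (length x, width y, height z), loose on the bench, 35 to 65 g; origin at the centre of its underside. It belongs in the upper layer, in either place.
- slat_b: same as slat_a; the two plain slats are interchangeable.
- stop: telescoping length stop, fixed to the bench: yellow housing 150 x 56 x 50 mm (x, y, z; z 0 to 50), origin at the centre of its underside. Its boom slides out of the housing's +x end, straight along the stop's +x axis. A white scale with black marks every 10 mm (top 23 mm above the bench) runs beside the boom, parallel to it, 42 to 62 mm to the +y side, out to x = 225 mm.
- boom (a joint): how far the boom is out, m: 0 = fully in (locked at the start), at most 0.115. The button releases it; a light spring then pops it out to about 0.015 (room enough to clear the catch, so the button may be let go), and pulls it back towards 0.015 with 60 N/m (up to 5 N) when it is drawn farther: left alone, it slides back. It is not locked again anywhere farther out.
- head: the boom's outer end: a dark block with a steel stop plate at its front (plate 70 mm wide across y, up to 40 mm above the bench) and on the block an upright orange grip post 24 x 30 mm (x, y; axes as the stop's) from 38 to 84 mm above the bench. It has its origin at bench height under the post's centre, at the stop's x = 95 mm + boom, y = 0.
- grip_top (a point): centre of the top face of the orange grip post, 84 mm above the bench.
- pointer (a point): tip region of the thin black pointer that sticks out from the head towards the stop's +y side, just above the scale; it moves with the boom (at the stop's x = 95 mm + boom).
- rider_mark (a point): top centre of the small red rider (6 mm wide along the scale, 26 mm across) clamped on the white scale, under the pointer's path: the mark to set. Axes as the stop's. Not to be moved.
- rider (a joint): where the red rider sits, m, on the same measure as boom: the pointer is over the rider's middle when boom equals rider. Lies between 0.050 and 0.095; stiff.
- lock (a joint): travel of the green lock button, m: 0 = up, 0.007 = fully down (about 5 N); the boom is freed at 0.004. It springs up again.
- lock_top (a point): centre of the top face of the round green lock button (30 mm diameter) on top of the housing, 62 mm above the bench when up.
- socket: steel socket, 22 mm diameter, 30 mm tall, standing among the loose slats; bystander, leave where it is. Origin at the centre of its underside, at bench level.
- wrench: steel open-ended wrench, 170 mm long, lying flat; bystander, leave where it is. Origin at the middle of it, about bench level.
- driver: screwdriver with blue handle, 200 mm long, lying flat; bystander, leave where it is. Origin at the middle of it, about bench level.
- cutter: brass-coloured annular cutter, 28 mm diameter, 62 mm tall, standing; bystander, leave where it is. Origin at the centre of its underside, at bench level.
- oil: yellow oil bottle, 56 mm diameter, 150 mm tall, standing; bystander, leave where it is. Origin at the centre of its underside, at bench level.
- tin: green tin, 72 mm diameter, 80 mm tall, standing; bystander, leave where it is. Origin at the centre of its underside, at bench level.
Not all that is in view belongs to the job. Leave any purple look-alike of the slat_b alone.

How it is judged:
By the outcome, as a careful person would: the job done as asked, in the order asked, and still so for the second after the job is handed in, while the arm keeps its last pose, push and grip.
It also fails if it takes over 72 s, if anything falls off the work surface, if the arm or the gripper's body presses on something with over 40 N, if the wrist force passes 120 N, or if a joint passes its speed limit or range.

### The arm

A 6-joint arm with a two-finger parallel gripper is mounted at the origin on the work surface. World frame = base frame: x ahead of the robot, y to its left, z up, the work surface at z = 0. Lengths are in m, angles in rad, forces in N, time in s.
With the tool pointing down it reaches from about 0.425 to 0.95 m from the base axis. Payload 14.7 kg.
Tool frame: the origin (TCP) lies at the very end of the fingers, on their centre line; the grasp point (between the pads) lies 19 mm behind it; z points along the fingers, y is the direction in which the jaws open and shut (so a half turn about z gives the same grasp; the last joint's range is limited). The gripper opens to 85 mm and grips with 20 to 120 N. Pads are 22 mm wide; open, the fingers measure 114 mm over their backs; the gripper's body (76 mm by 85 mm) begins 54 mm behind the grasp point. The pads swing forward as they close: fully open they stand 13 mm farther back than shut.
Start: joints at [1.256, 0.48, 1.596, -0, 1.065, -0.047], TCP at [0.172, 0.627, 0.231] pointing down, gripper open.
Joint ranges: [-2.75, 2.75], [-0.82, 2.05], [0.23, 2.67], [-1.56, 4.7], [0.09, 2.69], [-2.92, 2.92]. Speed limits (rad/s): [1.89, 1.89, 2.39, 3.01, 3.01, 3.01].

### API

Orientations are given as [roll, pitch, yaw] about the fixed x, y, z axes, in that order (R = Rz(yaw) Ry(pitch) Rx(roll)).
In Python, from workcell import * gives the robot as it stands.
- The arm moves only by the tool play_rows, never from a script. Its argument "moves" is a list of rows, each an object with "jaw": the opening, from 0 (shut) to 1 (fully open); "offset": the shift along the world's x, y, z in m, a list of three; "rotation": the turn, a rotation vector about the world's x, y, z in rad, a list of three. In form: [{"jaw": jaw, "offset": [dx, dy, dz], "rotation": [rx, ry, rz]}, ...]. A call has 1 to 8 rows; each row is the pose to reach, as a shift and turn from the pose measured when the call began; what a row does not reach only later rows make up. A row lasts 1/12 s, in which the tool goes at most 41.7 mm and 7.16 degrees, less where a joint would pass 70% of its speed; a pose out of reach is approached as far as the arm can. A call with a gripper value outside its range is refused whole. The fingers move at their own pace and stop on an object; the grip force is fixed at half the most. Time passes only in rows, so rows that repeat a pose let the fingers close. It gives the time, the measured TCP pose, the force and the opening at its end, in the units of the state.
- sense(): the state, without advancing time (a new reading comes with each control period).
- snapshot(name): name is "scene" or "top" or "wrist"; returns the picture (400x640x3 uint8, red, green, blue); there is no depth.
- camera_model(name): a dict with "fx", "fy", "cx", "cy" (pixels), "origin" and "attitude" of the camera in the world. Camera axes: x right, y down, z forward; pixel columns grow to the right and rows downward; lengths in m; the calibration is good to about 2 mm. A picture is of the moment at which its call begins: read the wrist's pose just before it. camera_model takes no time and is no camera call; for the wrist camera it gives the pose at the moment of the call.
- finish_job(): hands the job in, once; it reports no verdict.
The state is a dict: "t": time; "qpos": joint angles; "qd": joint speeds; "joint_efforts": joint torques, N m; "tcp_pos": TCP position; "orientation": TCP orientation; "wrist_force": force on the tool from outside, world axes, zero at the start; "moment": the same for the moment, N m; "width": finger opening in m.
Only numpy, scipy, OpenCV 4.12 (cv2) and the standard library are available. Lean on these libraries where they do the work, as an engineer would, in place of code of your own. Each camera call takes 0.05 s, during which the arm holds its last target.

## Working session

There is one attempt and no reset: what is moved stays moved. The work goes in short steps, Python scripts to look and compute and a tool call to move; the robot and the scene stay as the last step left them, time stands still between calls to the robot, and variables do not carry over. Pictures are saved under pics/ and viewed, and the job is handed in when it is done.

Besides the shell and the picture viewer there is one more tool, called after "Emit:" by a JSON object that holds its "method" and its "body", one argument or row to a line. play_rows: Moves the arm, as the interface text tells. Its arguments: {"type":"object","properties":{"moves":{"type":"array"}},"required":["moves"]}

```bash
ls; mkdir -p pics; python3 - <<'E'
from workcell import *
import cv2
print(sense())
for n in ["scene","top","wrist"]:
    m=camera_model(n); print(n,m)
    cv2.imwrite(f"pics/{n}0.png",snapshot(n)[:,:,::-1])
E
```

```text
pics
{'t': 0.0, 'qpos': array([ 1.25642138e+00,  4.80858029e-01,  1.59686438e+00, -3.02945064e-05,
        1.06511085e+00, -4.65674052e-02]), 'qd': array([-0.00052289,  0.00053059, -0.00013496,  0.00049467,  0.0004814 ,
        0.00089222]), 'joint_efforts': array([-5.18268080e-04, -9.50687027e+01, -4.30158842e+01, -2.62053409e-04,
        1.27677750e-02,  2.35475136e-05]), 'tcp_pos': array([0.17184199, 0.62644335, 0.23065894]), 'orientation': array([-3.14035216e+00, -3.12950168e-05,  2.87379978e+00]), 'wrist_force': array([-0.67193008,  1.17947764,  0.67435901]), 'moment': array([-0.07271156, -0.01417102, -0.04616108]), 'width': 0.08555044773805574}
scene {'fx': 374.7100255443589, 'fy': 374.7100255443589, 'cx': 323.89726085069265, 'cy': 205.1703089763916, 'origin': array([ 1.11259378, -0.6543283 ,  0.69872647]), 'attitude': array([-2.20889754, -0.00814568,  0.73038417])}
top {'fx': 396.35664342007277, 'fy': 396.35664342007277, 'cx': 325.5473845775683, 'cy': 202.15531918259992, 'origin': array([ 0.43734516, -0.02395773,  1.25736011]), 'attitude': array([-3.05990886,  0.01376005, -1.56557089])}
wrist {'fx': 334.31838062201, 'fy': 334.31838062201, 'cx': 320.7896569107194, 'cy': 192.24878711210582, 'origin': array([0.1066416 , 0.6443437 , 0.37381008]), 'attitude': array([ 2.86634088e+00, -2.06384998e-05,  1.30446666e+00])}
```

View pics/top0.png

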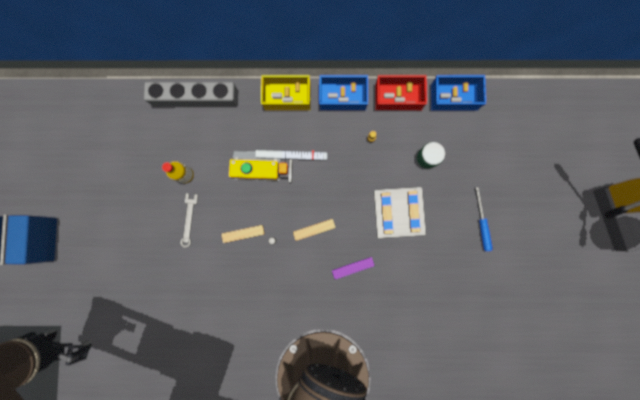

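View pics/scene0.png

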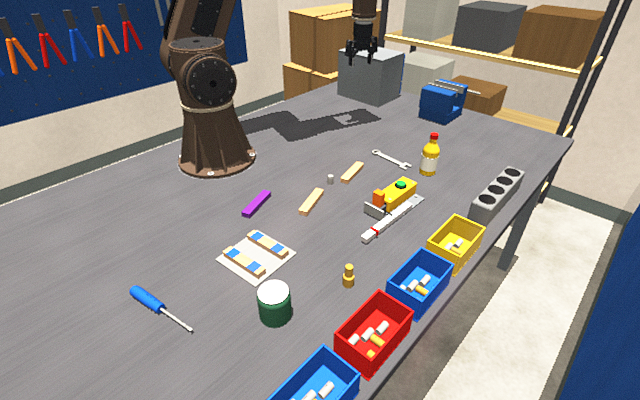

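View pics/wrist0.png

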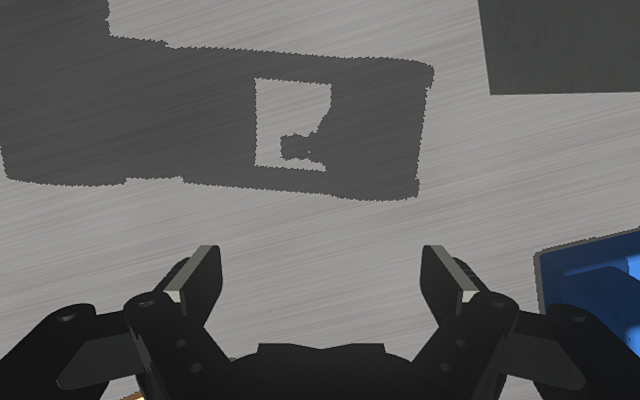

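The top picture shows the two plain slats at (243,234) and (314,230), with the socket between them at (272,241) and a purple look-alike at (353,268). The plate with its base slats is at (400,212), the stop at (260,168), the rider at about (313,154), and the grip at (284,168). Next I'll triangulate from top and scene.

```bash
cat > h.py <<'E'
from workcell import *
import numpy as np, cv2
from scipy.spatial.transform import Rotation as R
def ray(m,px):
    px=np.atleast_2d(np.asarray(px,float))
    d=np.c_[(px[:,0]-m["cx"])/m["fx"],(px[:,1]-m["cy"])/m["fy"],np.ones(len(px))]
    return m["origin"],R.from_euler("xyz",m["attitude"]).apply(d)
def onplane(m,px,z):
    o,d=ray(m,px); return o+d*((z-o[2])/d[:,2])[:,None]
def proj(m,P):
    c=R.from_euler("xyz",m["attitude"]).inv().apply(np.atleast_2d(P)-m["origin"])
    return np.c_[m["fx"]*c[:,0]/c[:,2]+m["cx"],m["fy"]*c[:,1]/c[:,2]+m["cy"]]
def tri(m1,p1,m2,p2):
    o1,d1=ray(m1,p1);o2,d2=ray(m2,p2)
    d1=d1[0];d2=d2[0]
    s=np.linalg.lstsq(np.c_[d1,-d2],o2-o1,rcond=None)[0]
    a=o1+d1*s[0];b=o2+d2*s[1]
    return (a+b)/2,np.linalg.norm(a-b)
RANGES=dict(wood=((8,60,120),(22,190,255)),purple=((130,80,60),(160,255,255)),blue=((100,150,80),(125,255,255)),
 green=((50,120,60),(85,255,255)),red=((0,180,100),(5,255,255)),orange=((8,200,120),(18,255,255)),yellow=((22,150,100),(32,255,255)))
def blobs(im,c,amin=15,box=None):
    hsv=cv2.cvtColor(im,cv2.COLOR_RGB2HSV)
    lo,hi=RANGES[c]
    k=cv2.inRange(hsv,lo,hi)
    if box is not None:
        q=np.zeros_like(k);x0,y0,x1,y1=box;q[y0:y1,x0:x1]=k[y0:y1,x0:x1];k=q
    cs,_=cv2.findContours(k,cv2.RETR_EXTERNAL,cv2.CHAIN_APPROX_NONE)
    out=[]
    for ct in cs:
        M=cv2.moments(ct)
        if M["m00"]<amin: continue
        out.append((M["m10"]/M["m00"],M["m01"]/M["m00"],M["m00"],cv2.minAreaRect(ct),ct))
    return out
E
python3 - <<'E'
from h import *
for n in ["top","scene"]:
    im=cv2.imread(f"pics/{n}0.png")[:,:,::-1].copy(); m=camera_model(n)
    for c in RANGES:
        for b in blobs(im,c,6 if n=="top" else 12):
            P=onplane(m,b[:2],0.02)[0]
            if 0.2<P[0]<0.9 and abs(P[1])<0.8: print(n,c,np.round(b[:3],1),np.round(P[:2],3),[np.round(v,1) for v in b[3]])
E
```

```text
top wood [387.1 232.   11.5] [ 0.446 -0.198] [array([387., 232.]), array([2., 6.]), np.float64(90.0)]
top wood [414.9 230.   15.5] [ 0.453 -0.284] [array([415., 230.]), array([2., 8.]), np.float64(90.0)]
top wood [242.  233.6 375.5] [0.439 0.254] [array([242.4, 233.6]), array([10.3, 43. ]), np.float64(78.2)]
top wood [312.9 229.5 368. ] [0.453 0.032] [array([313.5, 229.5]), array([10.1, 42.4]), np.float64(71.6)]
top wood [386.4 212.6  96.5] [ 0.507 -0.197] [array([386.4, 212.6]), array([12.8,  8.9]), np.float64(80.5)]
top wood [413.3 211.1  99.5] [ 0.512 -0.28 ] [array([413.5, 211. ]), array([12.,  9.]), np.float64(90.0)]
top wood [384.9 193.6   8.5] [ 0.566 -0.192] [array([385. , 193.6]), array([2. , 8.1]), np.float64(81.9)]
top wood [412. 192.  13.] [ 0.572 -0.277] [array([412., 192.]), array([2., 8.]), np.float64(90.0)]
top wood [283.6 163.6  16. ] [0.66  0.127] [array([284.7, 165.7]), array([14.2,  7. ]), np.float64(51.3)]
top wood [372.7 135.2  30.5] [ 0.752 -0.155] [array([372., 135.]), array([10.,  8.]), np.float64(90.0)]
top wood [454.5  91.8  24. ] [ 0.893 -0.416] [array([45
[... 3991 characters left out ...]
, 330.9]), array([56.4, 82.5]), np.float64(39.6)]
scene red [433.9 135.2  25. ] [0.517 0.692] [array([434. , 135.5]), array([5., 6.]), np.float64(90.0)]
scene orange [378.2 199.5 108. ] [0.611 0.167] [array([378.5, 199.5]), array([13., 11.]), np.float64(90.0)]
scene yellow [ 454.8  237.8 1564. ] [0.87  0.161] [array([454.7, 236.6]), array([40.5, 50.4]), np.float64(34.1)]
scene yellow [394.7 190.4 328.5] [0.621 0.245] [array([396. , 189.5]), array([17.3, 41.8]), np.float64(64.4)]
scene yellow [426.6 172.8  37.5] [0.642 0.411] [array([426.8, 172.5]), array([14.4,  5.1]), np.float64(8.1)]
scene yellow [431.2 149.5 193. ] [0.57  0.574] [array([431. , 148.5]), array([17., 16.]), np.float64(90.0)]
```

Emit:
{"method": "play_rows", "body": {
  "moves": [
    {"jaw": 1,"offset": [0.034,-0.047,0],"rotation": [0,0,-0.12]},
    {"jaw": 1,"offset": [0.058,-0.081,0],"rotation": [0,0,-0.24]},
    {"jaw": 1,"offset": [0.082,-0.114,0],"rotation": [0,0,-0.36]},
    {"jaw": 1,"offset": [0.106,-0.147,0],"rotation": [0,0,-0.48]},
    {"jaw": 1,"offset": [0.13,-0.181,0],"rotation": [0,0,-0.6]},
    {"jaw": 1,"offset": [0.154,-0.214,0],"rotation": [0,0,-0.72]},
    {"jaw": 1,"offset": [0.178,-0.247,0],"rotation": [0,0,-0.84]},
    {"jaw": 1,"offset": [0.202,-0.28,0],"rotation": [0,0,-0.96]}
  ]
}}

```text
t: 0.82
tcp_pos: [0.3674, 0.3545, 0.2308]
orientation: [-3.141, -0.0, 1.908]
wrist_force: [-0.6, 0.8, 0.4]
width: 0.0853
```

Emit:
{"method": "play_rows", "body": {
  "moves": [
    {"jaw": 1,"offset": [0.018,-0.037,0],"rotation": [0,0,-0.1]},
    {"jaw": 1,"offset": [0.036,-0.075,0],"rotation": [0,0,-0.13]},
    {"jaw": 1,"offset": [0.055,-0.113,0],"rotation": [0,0,-0.13]},
    {"jaw": 1,"offset": [0.073,-0.154,0],"rotation": [0,0,-0.13]},
    {"jaw": 1,"offset": [0.073,-0.154,0],"rotation": [0,0,-0.13]},
    {"jaw": 1,"offset": [0.073,-0.154,0],"rotation": [0,0,-0.13]}
  ]
}}

```text
t: 1.32
tcp_pos: [0.4413, 0.1982, 0.2308]
orientation: [-3.141, 0.0, 1.774]
wrist_force: [-0.4, 1.4, 0.1]
width: 0.0853
```

```bash
cat > shot.py <<'E'
import sys,json
from h import *
m=camera_model("wrist"); s=sense(); im=snapshot("wrist")
n=sys.argv[1]
cv2.imwrite(f"pics/{n}.png",im[:,:,::-1])
json.dump({k:(v.tolist() if hasattr(v,'tolist') else v) for k,v in m.items()},open(f"pics/{n}.json","w"))
print(s["t"],s["tcp_pos"].round(4),s["orientation"].round(4),m["origin"].round(4),m["attitude"].round(4))
E
python3 shot.py w1
```

```text
1.3167 [0.4413 0.1982 0.2308] [-3.1407e+00  2.0000e-04  1.7742e+00] [0.4284 0.265  0.3738] [ 2.8677e+00 -6.0000e-04  2.0480e-01]
```

View pics/w1.png

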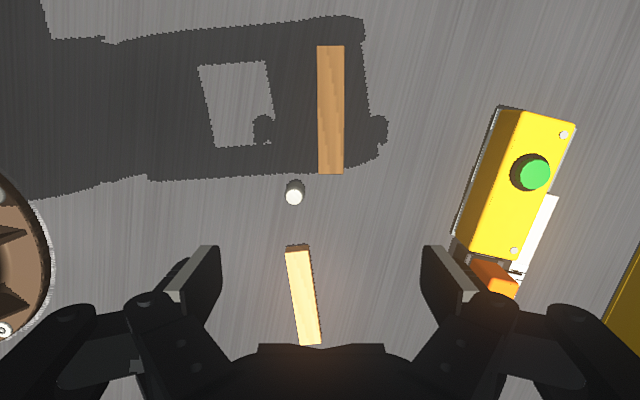

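```bash
cat > an.py <<'E'
from h import *
import json
def load(n):
    m=json.load(open(f"pics/{n}.json")); m["origin"]=np.array(m["origin"]); m["attitude"]=np.array(m["attitude"])
    return cv2.imread(f"pics/{n}.png")[:,:,::-1].copy(),m
def rect(m,b,z):
    """box of contour on plane z: centre, length dir yaw deg, sizes"""
    P=onplane(m,b[4].reshape(-1,2),z)[:,:2]
    r=cv2.minAreaRect((P*1000).astype(np.float32))
    (c,s,a)=r; 
    if s[0]<s[1]: a+=90
    return np.array(c)/1000,sorted(s),(a+90)%180-90
E
python3 - <<'E'
from an import *
im,m=load("w1")
for b in blobs(im,"wood",300):
    print(np.round(b[:3],1),rect(m,b,0.018),rect(m,b,0.0))
for b in blobs(im,"green",100): print("green",np.round(b[:3],1),onplane(m,b[:2],0.062))
mt=camera_model("top")
bA=[b for b in blobs(im,"wood",300) if b[1]<200][0]
print(tri(mt,(242.4,233.6),m,bA[:2]))
g=blobs(im,"green",100)[0]
print(tri(mt,(246.3,167.3),m,g[:2]))
E
```

```text
[  20.9  264.3 2666. ] (array([ 0.12038641, -0.00312695]), [46.5008430480957, 169.84556579589844], 87.19441986083984) (array([ 0.10480419, -0.01668887]), [48.85301971435547, 178.43699645996094], 87.19441986083984)
[ 481.1  188.9 1738.5] (array([0.62059436, 0.20951794]), [21.826332092285156, 144.5636444091797], 88.67989349365234) (array([0.63031451, 0.20671245]), [22.930397033691406, 151.87620544433594], 88.67990112304688)
[ 330.2  108.8 3252. ] (array([0.44103235, 0.25333501]), [27.506397247314453, 128.7772674560547], -77.68381023406982) (array([0.44166956, 0.25274588]), [28.897811889648438, 135.29129028320312], -77.68380928039551)
green [534.6 173.9 648.5] [[0.64259242 0.23853803 0.062     ]]
(array([0.45796381, 0.2233188 , 0.27774859]), np.float64(0.06736354028410221))
(array([0.64191925, 0.23727047, 0.06150767]), np.float64(0.0030262042794260346))
```

```bash
python3 - <<'E'
from an import *
im,m=load("w1"); mt=camera_model("top")
p=cv2.minAreaRect([b for b in blobs(im,"wood",300) if 250<b[0]<400 and b[1]<200][0][4])[0]
for q in ((242.4,233.6),(242.,233.6)): print(p,tri(mt,q,m,p))
b=blobs(im,"wood",100,(270,230,340,350)); 
for x in b: print(np.round(x[:3],1),rect(m,x,.018))
E
```

```text
(330.5, 109.0) (array([0.44006394, 0.25621919, 0.00462122]), np.float64(0.002062259583466158))
(330.5, 109.0) (array([0.43997124, 0.25634755, 0.00964407]), np.float64(0.001901977467566141))
[299.9 261.7 123.5] (array([0.45567578, 0.0336763 ]), [29.345867156982422, 136.3657684326172], -70.79054069519043)
```

Emit:
{"method": "play_rows", "body": {
  "moves": [
    {"jaw": 1,"offset": [0,0.03,-0.02],"rotation": [0,0,0.011]},
    {"jaw": 0.8,"offset": [0,0.055,-0.05],"rotation": [0,0,0.011]},
    {"jaw": 0.8,"offset": [0,0.055,-0.09],"rotation": [0,0,0.011]},
    {"jaw": 0.8,"offset": [0,0.055,-0.13],"rotation": [0,0,0.011]},
    {"jaw": 0.8,"offset": [0,0.055,-0.16],"rotation": [0,0,0.011]}
  ]
}}

```text
t: 1.78
tcp_pos: [0.4389, 0.2561, 0.0682]
orientation: [-3.139, 0.0, 1.789]
wrist_force: [0.5, 0.9, -0.7]
width: 0.0684
```

```bash
python3 shot.py w2
```

```text
1.7833 [0.4389 0.2561 0.0682] [-3.1392  0.      1.7889] [0.4253 0.3227 0.2113] [2.8679e+00 8.0000e-04 2.1960e-01]
```

View pics/w2.png

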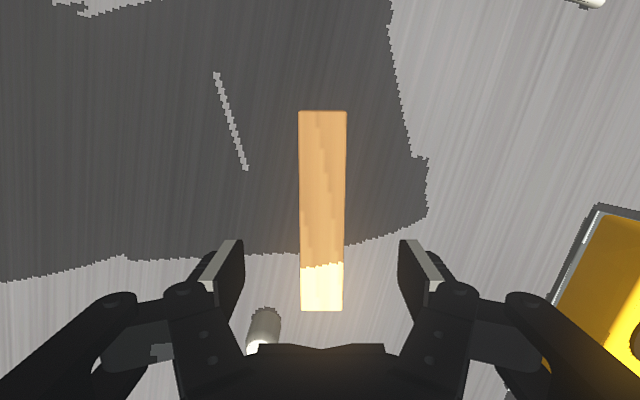

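The slat runs straight between the jaws, rows 110–310 and columns 299–346. I'll check its height from the two wrist views.

```bash
python3 - <<'E'
from an import *
im,m=load("w2"); im1,m1=load("w1")
hsv=cv2.cvtColor(im,cv2.COLOR_RGB2HSV); k=cv2.inRange(hsv,(8,30,120),(30,255,255)); k[:,:270]=0;k[:,380:]=0
ct=max(cv2.findContours(k,0,1)[0],key=cv2.contourArea)
print(rect(m,(0,0,0,0,ct),0.018))
q2=cv2.boxPoints(cv2.minAreaRect(ct)); q1=cv2.boxPoints(cv2.minAreaRect([b for b in blobs(im1,"wood",300) if 250<b[0]<400 and b[1]<200][0][4]))
o=lambda q:q[np.argsort(q[:,1])]
q1=o(q1);q2=o(q2)
print(q1,q2)
for i,j in((0,2),(2,4)):
  print(tri(m1,q1[i:j].mean(0),m,q2[i:j].mean(0)))
E
```

```text
(array([0.44197623, 0.25321686]), [31.523969650268555, 130.27818298339844], -77.41601181030273)
[[317.  45.]
 [344.  45.]
 [344. 173.]
 [317. 173.]] [[297.99997 110.     ]
 [347.99997 110.     ]
 [297.99997 310.99997]
 [347.99997 310.99997]]
(array([0.42771268, 0.31670781, 0.01601102]), np.float64(1.6204692284140213e-05))
(array([0.45531935, 0.19117339, 0.02031096]), np.float64(0.0012039761965838085))
```

Emit:
{"method": "play_rows", "body": {
  "moves": [
    {"jaw": 0.7,"offset": [0.0022,-0.003,-0.03],"rotation": [0,0,0]},
    {"jaw": 0.7,"offset": [0.0022,-0.003,-0.055],"rotation": [0,0,0]},
    {"jaw": 0.7,"offset": [0.0022,-0.003,-0.063],"rotation": [0,0,0]},
    {"jaw": 0.6,"offset": [0.0022,-0.003,-0.063],"rotation": [0,0,0]},
    {"jaw": 0.1,"offset": [0.0022,-0.003,-0.063],"rotation": [0,0,0]},
    {"jaw": 0,"offset": [0.0022,-0.003,-0.063],"rotation": [0,0,0]},
    {"jaw": 0,"offset": [0.0022,-0.003,-0.063],"rotation": [0,0,0]},
    {"jaw": 0,"offset": [0.0022,-0.003,-0.063],"rotation": [0,0,0]}
  ]
}}

```text
t: 2.5
tcp_pos: [0.4399, 0.2524, 0.003]
orientation: [-3.136, 0.001, 1.789]
wrist_force: [-2.7, 2.4, 12.1]
width: 0.0266
```

Emit:
{"method": "play_rows", "body": {
  "moves": [
    {"jaw": 0,"offset": [0,0,0.03],"rotation": [0,0,0]},
    {"jaw": 0,"offset": [0,0,0.07],"rotation": [0,0,0]},
    {"jaw": 0,"offset": [0,-0.01,0.11],"rotation": [0,0,0]},
    {"jaw": 0,"offset": [0.01,-0.03,0.145],"rotation": [0,0,0]},
    {"jaw": 0,"offset": [0.018,-0.065,0.16],"rotation": [0,0,0]},
    {"jaw": 0,"offset": [0.026,-0.105,0.16],"rotation": [0,0,0]},
    {"jaw": 0,"offset": [0.034,-0.145,0.16],"rotation": [0,0,-0.08]},
    {"jaw": 0,"offset": [0.042,-0.185,0.16],"rotation": [0,0,-0.16]}
  ]
}}

```text
t: 3.17
tcp_pos: [0.4825, 0.0659, 0.1651]
orientation: [-3.14, 0.001, 1.626]
wrist_force: [1.7, 0.1, -1.1]
width: 0.0268
```

Emit:
{"method": "play_rows", "body": {
  "moves": [
    {"jaw": 0,"offset": [0.01,-0.04,0],"rotation": [0,0,0]},
    {"jaw": 0,"offset": [0.02,-0.08,0],"rotation": [0,0,0]},
    {"jaw": 0,"offset": [0.03,-0.12,0],"rotation": [0,0,0]},
    {"jaw": 0,"offset": [0.04,-0.16,0],"rotation": [0,0,0]},
    {"jaw": 0,"offset": [0.05,-0.2,0],"rotation": [0,0,0]},
    {"jaw": 0,"offset": [0.06,-0.24,0],"rotation": [0,0,0]},
    {"jaw": 0,"offset": [0.07,-0.28,0],"rotation": [0,0,0]},
    {"jaw": 0,"offset": [0.08,-0.32,0],"rotation": [0,0,0]}
  ]
}}

```text
t: 3.83
tcp_pos: [0.5627, -0.2565, 0.1669]
orientation: [-3.141, 0.002, 1.626]
wrist_force: [0.7, 0.5, 0.1]
width: 0.0265
```

Emit:
{"method": "play_rows", "body": {
  "moves": [
    {"jaw": 0,"offset": [0.015,-0.035,0],"rotation": [0,0,0]},
    {"jaw": 0,"offset": [0.03,-0.07,0.01],"rotation": [0,0,0]},
    {"jaw": 0,"offset": [0.035,-0.09,0.02],"rotation": [0,0,0]},
    {"jaw": 0,"offset": [0.035,-0.09,0.02],"rotation": [0,0,0]},
    {"jaw": 0,"offset": [0.035,-0.09,0.02],"rotation": [0,0,0]}
  ]
}}

```text
t: 4.25
tcp_pos: [0.5979, -0.3476, 0.1886]
orientation: [3.14, 0.003, 1.624]
wrist_force: [0.8, 0.7, 0.1]
width: 0.0264
```

```bash
python3 shot.py w3
```

```text
4.25 [ 0.5979 -0.3476  0.1886] [3.1400e+00 2.9000e-03 1.6238e+00] [ 0.5949 -0.2792  0.3314] [ 2.8653 -0.003   0.0545]
```

View pics/w3.png

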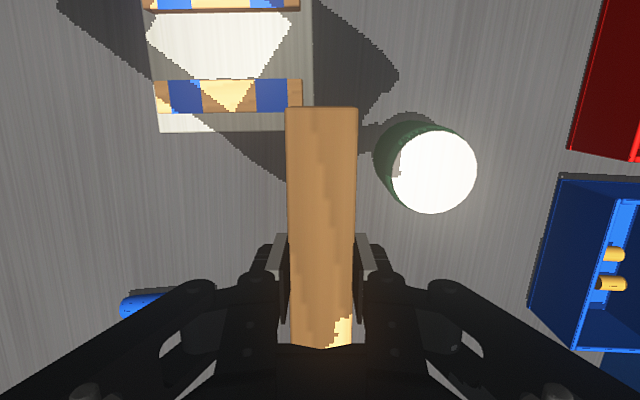

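Emit:
{"method": "play_rows", "body": {
  "moves": [
    {"jaw": 0,"offset": [-0.02,-0.03,0.015],"rotation": [0,0,0]},
    {"jaw": 0,"offset": [-0.045,-0.06,0.03],"rotation": [0,0,0]},
    {"jaw": 0,"offset": [-0.06,-0.072,0.03],"rotation": [0,0,0]},
    {"jaw": 0,"offset": [-0.06,-0.072,0.03],"rotation": [0,0,0]},
    {"jaw": 0,"offset": [-0.06,-0.072,0.03],"rotation": [0,0,0]}
  ]
}}

```text
t: 4.72
tcp_pos: [0.5364, -0.4176, 0.2184]
orientation: [3.141, 0.002, 1.624]
wrist_force: [0.2, 0.7, -0.6]
width: 0.0265
```

```bash
python3 shot.py w4
```

```text
4.7167 [ 0.5364 -0.4176  0.2184] [3.1413e+00 1.6000e-03 1.6239e+00] [ 0.5336 -0.3493  0.3614] [ 2.8666e+00 -1.8000e-03  5.4600e-02]
```

View pics/w4.png

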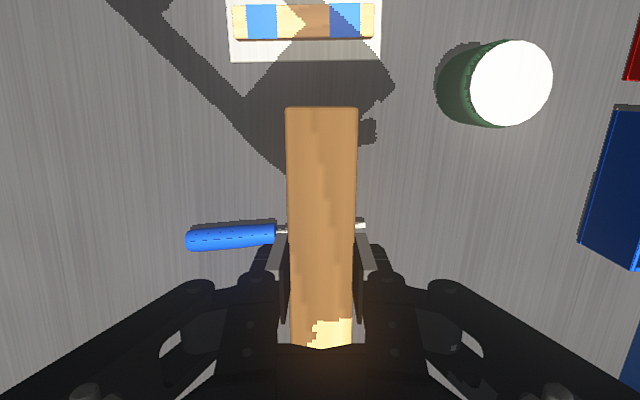

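Emit:
{"method": "play_rows", "body": {
  "moves": [
    {"jaw": 0,"offset": [0.025,0.028,0.01],"rotation": [0,0,0]},
    {"jaw": 0,"offset": [0.05,0.056,0.02],"rotation": [0,0,0]},
    {"jaw": 0,"offset": [0.075,0.085,0.03],"rotation": [0,0,0]},
    {"jaw": 0,"offset": [0.1,0.115,0.03],"rotation": [0,0,0]},
    {"jaw": 0,"offset": [0.11,0.125,0.03],"rotation": [0,0,0]},
    {"jaw": 0,"offset": [0.11,0.125,0.03],"rotation": [0,0,0]},
    {"jaw": 0,"offset": [0.11,0.125,0.03],"rotation": [0,0,0]}
  ]
}}

```text
t: 5.35
tcp_pos: [0.6475, -0.2898, 0.2475]
orientation: [-3.141, 0.001, 1.628]
wrist_force: [-0.2, 0.6, -0.4]
width: 0.0265
```

```bash
python3 shot.py w5
```

```text
5.35 [ 0.6475 -0.2898  0.2475] [-3.1408e+00  8.0000e-04  1.6282e+00] [ 0.6446 -0.2216  0.3906] [ 2.8673e+00 -7.0000e-04  5.8800e-02]
```

View pics/w5.png

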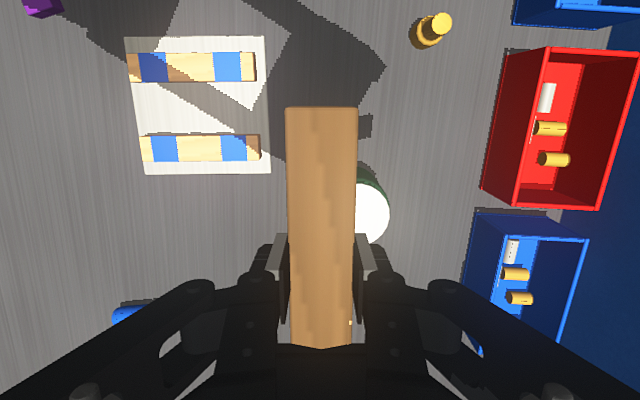

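The whole plate is in view, with blue bands at about (153,67), (228,67), (164,148) and (234,148).

```bash
python3 - <<'E'
from an import *
im5,m5=load("w5"); im3,m3=load("w3"); mt=camera_model("top")
def bl(im,box):
    return sorted([b for b in blobs(im,"blue",100,box)],key=lambda b:(round(b[1]/50),b[0]))
B5=bl(im5,(120,30,270,175)); B3=bl(im3,(150,60,305,130))
C=[]
for b in B5:
    c=b[3][0]; P=onplane(m5,c,0.024)[0]; C.append(P); print(np.round(c,1),np.round(b[:2],1),np.round(b[3][1],1),P.round(4),onplane(m5,b[:2],.024)[0].round(4))
for b in B3: print("w3",np.round(b[3][0],1),onplane(m3,b[3][0],.024)[0].round(4))
C=np.array(C)[:,:2]
ctr=C.mean(0); d=(C[1]+C[3]-C[0]-C[2])/2; e=(C[0]+C[1]-C[2]-C[3])/2
print("ctr",ctr,"x ang",np.degrees(np.arctan2(d[1],d[0])),np.linalg.norm(d),"yang",np.degrees(np.arctan2(e[1],e[0])),np.linalg.norm(e))
# heights via top cam
for b,q in zip(B5,[(387.6,224.7),(385.9,200.3),(414.6,223),(412.8,198.6)]): print(tri(m5,b[3][0],mt,q))
# heights w3-w5
for b,q in zip(B5[2:],B3): print("35",tri(m5,b[3][0],m3,q[3][0]))
print("top mean on .024",onplane(mt,[(387.6,224.7),(385.9,200.3),(414.6,223),(412.8,198.6)],.024).mean(0))
# plate outline white
hsv=cv2.cvtColor(im5,cv2.COLOR_RGB2HSV)
# held slat
for b in blobs(im5,"wood",1000): print("held",np.round(b[:2]),[np.round(v,1) for v in b[3]])
E
```

```text
[164. 148.] [164.1 148.1] [25.2 25.4] [ 0.4762 -0.2843  0.024 ] [ 0.4763 -0.2844  0.024 ]Traceback (most recent call last):
  File "<stdin>", line 11, in <module>
IndexError: index 1 is out of bounds for axis 0 with size 1
```

```bash
sed -i 's/blue=((100,150,80)/blue=((100,110,60)/' h.py; cat > plate.py <<'E'
from an import *
im5,m5=load("w5"); im3,m3=load("w3"); mt=camera_model("top")
hsv=cv2.cvtColor(im5,cv2.COLOR_RGB2HSV)
print(hsv[67,153],hsv[67,228],hsv[148,164],hsv[148,234])
def bl(im,box):
    return sorted([b for b in blobs(im,"blue",100,box)],key=lambda b:(round(b[1]/50),b[0]))
B5=bl(im5,(120,30,270,175)); B3=bl(im3,(150,60,305,130))
C=[]
for b in B5:
    c=b[3][0]; P=onplane(m5,c,0.024)[0]; C.append(P); print(np.round(c,1),np.round(b[:2],1),np.round(b[3][1],1),P.round(4))
for b in B3: print("w3",np.round(b[3][0],1),onplane(m3,b[3][0],.024)[0].round(4))
C=np.array(C)[:,:2]
ctr=C.mean(0); d=(C[1]+C[3]-C[0]-C[2])/2; e=(C[0]+C[1]-C[2]-C[3])/2
print("ctr",ctr,"x ang",np.degrees(np.arctan2(d[1],d[0])),np.linalg.norm(d),"yang",np.degrees(np.arctan2(e[1],e[0])),np.linalg.norm(e))
T=[(387.6,224.7),(385.9,200.3),(414.6,223),(412.8,198.6)]
for b,q in zip(B5,T): print(tri(m5,b[3][0],mt,q))
for b,q in zip(B5[2:],B3): print("35",tri(m5,b[3][0],m3,q[3][0]))
print("top mean on .024",onplane(mt,T,.024).mean(0))
E
python3 plate.py
```

```text
[113 139 160] [105 140 253] [107 152 251] [105 143 253]
[152.6  67. ] [152.9  66.9] [29.2 28.1] [ 0.4701 -0.2009  0.024 ]
[226.6  66. ] [226.7  65.9] [29.1 26.6] [ 0.5462 -0.1955  0.024 ]
[164.  148.5] [164.2 148.4] [28.1 24.9] [ 0.4761 -0.2848  0.024 ]
[233.  147.5] [233.4 147.7] [25. 26.] [ 0.5517 -0.2793  0.024 ]
w3 [185.  96.] [ 0.476  -0.2845  0.024 ]
w3 [271.  95.] [ 0.5518 -0.2795  0.024 ]
ctr [ 0.51102891 -0.24013696] x ang 4.148543689809615 0.07606651720282476 yang 93.95073598750889 0.08405884832226283
(array([ 0.46876088, -0.20025694,  0.02073441]), np.float64(0.001079114950715572))
(array([ 0.54513345, -0.19515762,  0.02001858]), np.float64(8.780193932018042e-05))
(array([ 0.47458962, -0.28453715,  0.02037044]), np.float64(0.0018388191956939138))
(array([ 0.5507865 , -0.27951193,  0.01990274]), np.float64(0.0008469555628233286))
35 (array([ 0.47687541, -0.28447203,  0.02591972]), np.float64(0.00022002557226815376))
35 (array([ 0.55165862, -0.27942937,  0.02340237]), np.float64(0.0001540876123472056))
top mean on .024 [ 0.5096716  -0.23873291  0.024     ]
```

Emit:
{"method": "play_rows", "body": {
  "moves": [
    {"jaw": 0,"offset": [-0.033,0.017,0],"rotation": [0,0,0.013]},
    {"jaw": 0,"offset": [-0.066,0.034,-0.01],"rotation": [0,0,0.013]},
    {"jaw": 0,"offset": [-0.0986,0.0518,-0.025],"rotation": [0,0,0.013]},
    {"jaw": 0,"offset": [-0.0986,0.0518,-0.065],"rotation": [0,0,0.013]},
    {"jaw": 0,"offset": [-0.0986,0.0518,-0.105],"rotation": [0,0,0.013]},
    {"jaw": 0,"offset": [-0.0986,0.0518,-0.145],"rotation": [0,0,0.013]},
    {"jaw": 0,"offset": [-0.0986,0.0518,-0.18],"rotation": [0,0,0.013]},
    {"jaw": 0,"offset": [-0.0986,0.0518,-0.19],"rotation": [0,0,0.013]}
  ]
}}

```text
t: 6.07
tcp_pos: [0.5447, -0.2385, 0.053]
orientation: [-3.135, -0.002, 1.639]
wrist_force: [-1.9, 1.0, -0.6]
width: 0.0265
```

```bash
python3 - <<'E'
from an import *
im,m=load("w5"); tcp=np.array([.6475,-.2898,.2475])
hsv=cv2.cvtColor(im,cv2.COLOR_RGB2HSV); 
for px in ([285.5,107],[357,107],[321,107]): 
    P=onplane(m,px,.2475+.015)[0]; d=P[:2]-tcp[:2]; y=1.628; print(d@[np.cos(y),np.sin(y)],d@[np.sin(y),-np.cos(y)])
print(sense()["tcp_pos"],sense()["orientation"])
E
python3 shot.py w6
```

```text
0.06504558611321454 -0.012009308841463666
0.06508856370173692 0.014537056070633516
0.06506692299257978 0.00117003893466136
[ 0.54465087 -0.23852828  0.05303374] [-3.13491239e+00 -2.29022413e-03  1.63851238e+00]
6.0667 [ 0.5447 -0.2385  0.053 ] [-3.1349e+00 -2.3000e-03  1.6385e+00] [ 0.5418 -0.1708  0.1963] [2.8705 0.0052 0.0692]
```

View pics/w6.png

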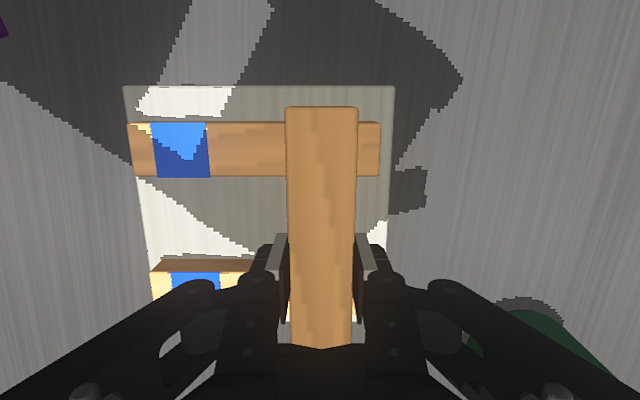

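Emit:
{"method": "play_rows", "body": {
  "moves": [
    {"jaw": 0,"offset": [0.0042,0.0011,-0.003],"rotation": [-0.006,0,0.003]},
    {"jaw": 0,"offset": [0.0042,0.0011,-0.006],"rotation": [-0.006,0,0.003]},
    {"jaw": 0,"offset": [0.0042,0.0011,-0.012],"rotation": [-0.006,0,0.003]},
    {"jaw": 0,"offset": [0.0042,0.0011,-0.018],"rotation": [-0.006,0,0.003]},
    {"jaw": 0,"offset": [0.0042,0.0011,-0.02],"rotation": [-0.006,0,0.003]},
    {"jaw": 0,"offset": [0.0042,0.0011,-0.02],"rotation": [-0.006,0,0.003]}
  ]
}}

```text
t: 6.62
tcp_pos: [0.5492, -0.2374, 0.0336]
orientation: [-3.134, 0.004, 1.642]
wrist_force: [-0.9, 0.0, -0.9]
width: 0.0269
```

Emit:
{"method": "play_rows", "body": {
  "moves": [
    {"jaw": 0,"offset": [-0.0003,0,-0.003],"rotation": [0,0,0]},
    {"jaw": 0,"offset": [-0.0003,0,-0.006],"rotation": [0,0,0]},
    {"jaw": 0,"offset": [-0.0003,0,-0.0065],"rotation": [0,0,0]},
    {"jaw": 0,"offset": [-0.0003,0,-0.0065],"rotation": [0,0,0]}
  ]
}}

```text
t: 6.95
tcp_pos: [0.5489, -0.2375, 0.0271]
orientation: [-3.134, 0.004, 1.642]
wrist_force: [-0.1, 1.4, -0.2]
width: 0.0266
```

Emit:
{"method": "play_rows", "body": {
  "moves": [
    {"jaw": 0,"offset": [0,0,-0.0015],"rotation": [0,0,0]},
    {"jaw": 0,"offset": [0,0,-0.0015],"rotation": [0,0,0]}
  ]
}}

```text
t: 7.12
tcp_pos: [0.549, -0.2375, 0.0269]
orientation: [-3.135, 0.004, 1.642]
wrist_force: [-7.6, 3.5, 27.1]
width: 0.0265
```

Emit:
{"method": "play_rows", "body": {
  "moves": [
    {"jaw": 0,"offset": [0,0,0.0005],"rotation": [0,0,0]},
    {"jaw": 0.55,"offset": [0,0,0.0005],"rotation": [0,0,0]},
    {"jaw": 0.55,"offset": [0,0,0.0005],"rotation": [0,0,0]},
    {"jaw": 0.55,"offset": [0,0,0.0005],"rotation": [0,0,0]},
    {"jaw": 0.55,"offset": [0,0,0.02],"rotation": [0,0,0]},
    {"jaw": 0.55,"offset": [0,0,0.06],"rotation": [0,0,0]},
    {"jaw": 0.7,"offset": [-0.01,0.02,0.1],"rotation": [0,0,0]},
    {"jaw": 0.8,"offset": [-0.02,0.05,0.125],"rotation": [0,0,0]}
  ]
}}

```text
t: 7.78
tcp_pos: [0.5307, -0.191, 0.1525]
orientation: [-3.137, 0.005, 1.64]
wrist_force: [2.2, 0.9, 1.0]
width: 0.0682
```

```bash
python3 shot.py w7
```

```text
7.7833 [ 0.5307 -0.191   0.1525] [-3.1373  0.0054  1.6396] [ 0.5274 -0.1222  0.2952] [2.8627e+00 2.8000e-03 7.0300e-02]
```

View pics/w7.png

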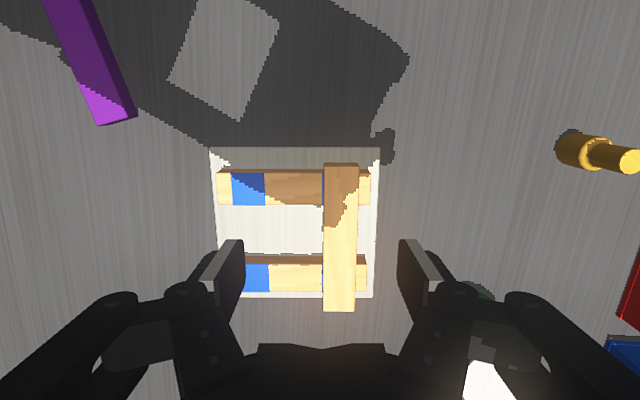

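Slat A now lies over the far bands and the near ones are still visible. Next is slat B.

Emit:
{"method": "play_rows", "body": {
  "moves": [
    {"jaw": 0.8,"offset": [-0.013,0.035,0.008],"rotation": [0,0,0.06]},
    {"jaw": 0.8,"offset": [-0.026,0.07,0.016],"rotation": [0,0,0.12]},
    {"jaw": 0.8,"offset": [-0.039,0.105,0.025],"rotation": [0,0,0.18]},
    {"jaw": 0.8,"offset": [-0.052,0.14,0.025],"rotation": [0,0,0.24]},
    {"jaw": 0.8,"offset": [-0.065,0.175,0.025],"rotation": [0,0,0.26]},
    {"jaw": 0.8,"offset": [-0.075,0.205,0.025],"rotation": [0,0,0.26]},
    {"jaw": 0.8,"offset": [-0.075,0.21,0.025],"rotation": [0,0,0.26]},
    {"jaw": 0.8,"offset": [-0.075,0.21,0.025],"rotation": [0,0,0.26]}
  ]
}}

```text
t: 8.5
tcp_pos: [0.4537, 0.0259, 0.1812]
orientation: [-3.138, 0.004, 1.904]
wrist_force: [0.2, -0.4, 0.7]
width: 0.0684
```

```bash
python3 shot.py w8; cat > slat.py <<'E'
import sys
from an import *
im,m=load(sys.argv[1])
hsv=cv2.cvtColor(im,cv2.COLOR_RGB2HSV); k=cv2.inRange(hsv,(8,30,120),(30,255,255)); x0,y0,x1,y1=map(int,sys.argv[2:6]);q=k*0;q[y0:y1,x0:x1]=k[y0:y1,x0:x1]
for ct in cv2.findContours(q,0,1)[0]:
    if cv2.contourArea(ct)>300: print(cv2.minAreaRect(ct),rect(m,(0,0,0,0,ct),float(sys.argv[6])))
E

```

```text
8.5 [0.4537 0.0259 0.1812] [-3.1382  0.0043  1.9035] [0.4324 0.091  0.324 ] [2.8634e+00 1.7000e-03 3.3420e-01]
```

View pics/w8.png

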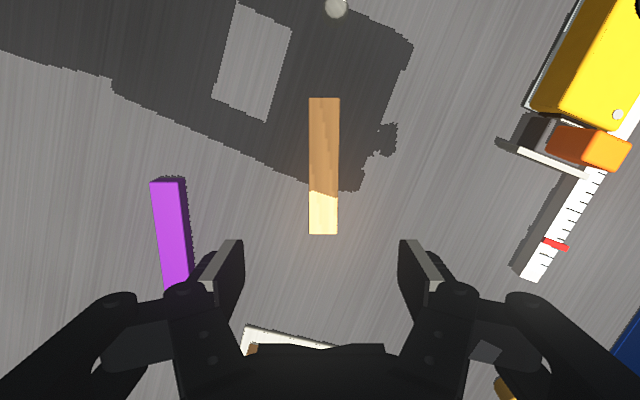

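```bash
python3 slat.py w8 280 80 370 245 0.018; python3 - <<'E'
from an import *
im,m=load("w8"); mt=camera_model("top")
for c in ["red","orange"]:
    for b in blobs(im,c,40,(480,90,640,290)): print(c,np.round(b[:3],1),b[3],onplane(m,b[:2],0.025)[0],onplane(m,b[:2],0.084)[0])
im1,m1=load("w1")
# slat B far(+y) end top corners w1 vs w8 ; centre tri with top
print(tri(m,(324,166),mt,(313.5,229.5)))
E
```

```text
((323.3334045410156, 165.99234008789062), (30.250877380371094, 136.3358154296875), 0.6585432291030884) (array([0.4554545 , 0.02949794]), [28.93592643737793, 129.2078094482422], -70.85149574279785)
orange [581.4 133.9 303. ] ((576.11767578125, 135.47059631347656), (41.502662658691406, 36.014705657958984), 30.963756561279297) [0.66014159 0.13658718 0.025     ] [0.61520538 0.12759054 0.084     ]
(array([0.4543405 , 0.03147207, 0.01032357]), np.float64(0.0027060614796589498))
```

Emit:
{"method": "play_rows", "body": {
  "moves": [
    {"jaw": 0.8,"offset": [0.0016,0.004,-0.04],"rotation": [0,0,0]},
    {"jaw": 0.8,"offset": [0.0016,0.004,-0.08],"rotation": [0,0,0]},
    {"jaw": 0.75,"offset": [0.0016,0.004,-0.115],"rotation": [0,0,0]},
    {"jaw": 0.7,"offset": [0.0016,0.004,-0.12],"rotation": [0,0,0]}
  ]
}}

```text
t: 8.88
tcp_pos: [0.4536, 0.0276, 0.0568]
orientation: [-3.132, 0.003, 1.902]
wrist_force: [-2.3, 0.7, -0.1]
width: 0.06
```

```bash
python3 shot.py w9;python3 slat.py w9 280 80 380 315 0.018;  python3 - <<'E'
from an import *
q={}
for n,box in(("w8",(280,80,370,245)),("w9",(280,80,380,315))):
    im,m=load(n);hsv=cv2.cvtColor(im,cv2.COLOR_RGB2HSV);k=cv2.inRange(hsv,(8,30,120),(30,255,255));x0,y0,x1,y1=box;z=k*0;z[y0:y1,x0:x1]=k[y0:y1,x0:x1]
    b=cv2.boxPoints(cv2.minAreaRect(max(cv2.findContours(z,0,1)[0],key=cv2.contourArea))); q[n]=(m,b[np.argsort(b[:,1])])
for s in(slice(0,2),slice(2,4)): print(tri(q["w8"][0],q["w8"][1][s].mean(0),q["w9"][0],q["w9"][1][s].mean(0)))
E
```

```text
8.8833 [0.4536 0.0276 0.0568] [-3.1325e+00  2.7000e-03  1.9016e+00] [0.4334 0.0928 0.1997] [2.865  0.0075 0.3322]
((328.498046875, 207.7329559326172), (67.01041412353516, 214.51097106933594), 1.6683374643325806) (array([0.45891794, 0.03080616]), [40.74312210083008, 130.96983337402344], -73.75884056091309)
(array([0.43357399, 0.09189307, 0.19008652]), np.float64(0.0018457100754630282))
(array([ 0.47697729, -0.03130477,  0.01859539]), np.float64(0.0015175419758389885))
```

View pics/w9.png

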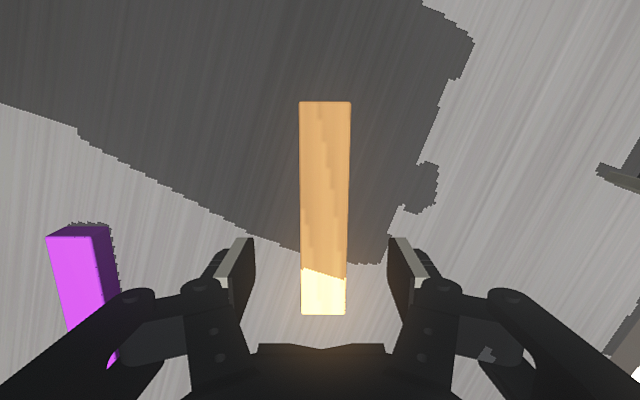

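Emit:
{"method": "play_rows", "body": {
  "moves": [
    {"jaw": 0.65,"offset": [0.0019,0.0026,-0.02],"rotation": [-0.006,0,0.003]},
    {"jaw": 0.65,"offset": [0.0019,0.0026,-0.042],"rotation": [-0.006,0,0.003]},
    {"jaw": 0.65,"offset": [0.0019,0.0026,-0.0525],"rotation": [-0.006,0,0.003]},
    {"jaw": 0.6,"offset": [0.0019,0.0026,-0.0525],"rotation": [-0.006,0,0.003]},
    {"jaw": 0.1,"offset": [0.0019,0.0026,-0.0525],"rotation": [-0.006,0,0.003]},
    {"jaw": 0,"offset": [0.0019,0.0026,-0.0525],"rotation": [-0.006,0,0.003]},
    {"jaw": 0,"offset": [0.0019,0.0026,-0.0525],"rotation": [-0.006,0,0.003]},
    {"jaw": 0,"offset": [0.0019,0.0026,-0.0525],"rotation": [-0.006,0,0.003]}
  ]
}}

```text
t: 9.6
tcp_pos: [0.4572, 0.03, 0.0076]
orientation: [-3.133, 0.009, 1.904]
wrist_force: [-1.4, -4.4, 8.2]
width: 0.0264
```

Emit:
{"method": "play_rows", "body": {
  "moves": [
    {"jaw": 0,"offset": [0,0,0.03],"rotation": [0,0,0]},
    {"jaw": 0,"offset": [0,0,0.07],"rotation": [0,0,0]},
    {"jaw": 0,"offset": [0,-0.01,0.1],"rotation": [0,0,0]},
    {"jaw": 0,"offset": [0,-0.03,0.12],"rotation": [0,0,0]},
    {"jaw": 0,"offset": [0,-0.03,0.12],"rotation": [0,0,0]}
  ]
}}

```text
t: 10.02
tcp_pos: [0.46, -0.002, 0.133]
orientation: [-3.141, 0.013, 1.904]
wrist_force: [2.0, 0.8, 0.2]
width: 0.0265
```

```bash
python3 shot.py w10
```

```text
10.0167 [ 0.46  -0.002  0.133] [-3.1407  0.013   1.9042] [0.4379 0.0641 0.2751] [ 2.8548e+00 -6.0000e-04  3.3480e-01]
```

View pics/w10.png

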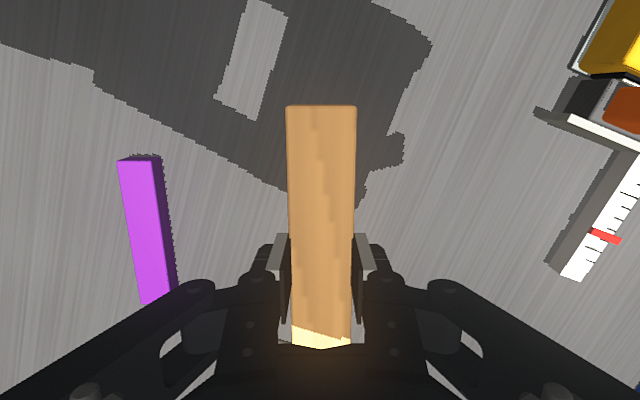

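```bash
cat > rot.py <<'E'
import sys
from an import *
def go(x,y,z,yaw):
    s=sense(); d=R.from_euler("xyz",[np.pi,0,yaw]); c=R.from_euler("xyz",s["orientation"])
    print("off",(np.array([x,y,z])-s["tcp_pos"]).round(4),"rot",(d*c.inv()).as_rotvec().round(4),"F",s["wrist_force"].round(1))
if __name__=="__main__": go(*map(float,sys.argv[1:5]))
E
python3 rot.py 0.4731 -0.2428 0.06 1.6415; python3 - <<'E'
from an import *
im,m=load("w10"); tcp=np.array([.46,-.002]);y=1.904
for px in ([286,105],[356.5,105]):
    P=onplane(m,px,.133+.0104)[0]; d=P[:2]-tcp; print(d@[np.cos(y),np.sin(y)],d@[np.sin(y),-np.cos(y)])
E
```

```text
off [ 0.0139 -0.2416 -0.0711] rot [ 1.230e-02 -1.000e-04 -2.613e-01] F [-0.   1.2 -0.1]
0.06555383999878972 -0.012410200673477943
0.06559561541289466 0.014475308137397877
```

Emit:
{"method": "play_rows", "body": {
  "moves": [
    {"jaw": 0,"offset": [0.002,-0.04,0],"rotation": [0.003,0,-0.06]},
    {"jaw": 0,"offset": [0.005,-0.08,0],"rotation": [0.006,0,-0.12]},
    {"jaw": 0,"offset": [0.007,-0.12,0],"rotation": [0.009,0,-0.18]},
    {"jaw": 0,"offset": [0.009,-0.16,0],"rotation": [0.012,0,-0.24]},
    {"jaw": 0,"offset": [0.012,-0.2,0],"rotation": [0.012,0,-0.261]},
    {"jaw": 0,"offset": [0.0139,-0.235,-0.01],"rotation": [0.012,0,-0.261]},
    {"jaw": 0,"offset": [0.0139,-0.242,-0.04],"rotation": [0.012,0,-0.261]},
    {"jaw": 0,"offset": [0.0139,-0.242,-0.06],"rotation": [0.012,0,-0.261]}
  ]
}}

```text
t: 10.73
tcp_pos: [0.4732, -0.2457, 0.07]
orientation: [3.14, 0.001, 1.639]
wrist_force: [-0.1, 0.7, -1.4]
width: 0.0259
```

```bash
python3 rot.py 0.4731 -0.2433 0.033 1.6415; python3 shot.py w11
```

```text
off [-0.0001  0.0024 -0.037 ] rot [0.0011 0.0012 0.003 ] F [-0.1  0.7 -1.4]
10.7333 [ 0.4732 -0.2457  0.07  ] [3.1405e+00 1.2000e-03 1.6385e+00] [ 0.4693 -0.1776  0.2129] [ 2.8669e+00 -2.6000e-03  6.9200e-02]
```

View pics/w11.png

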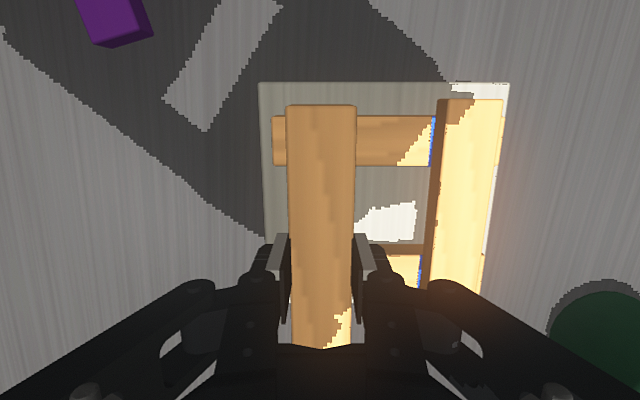

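```bash
python3 slat.py w7 300 150 375 320 0.042; python3 - <<'E'
from an import *
im,m=load("w7")
hsv=cv2.cvtColor(im,cv2.COLOR_RGB2HSV); print(hsv[280,315:375].tolist()[::2]); print(hsv[240,315:375].tolist()[::2])
im,m=load("w11")
hsv=cv2.cvtColor(im,cv2.COLOR_RGB2HSV);print([ (c,hsv[140,c].tolist()) for c in range(425,510,3)])
E
```

```text
((337.0, 234.5), (169.0, 74.0), 90.0) (array([ 0.54876971, -0.23498718]), [64.81636810302734, 149.94061279296875], -85.85047054290771)
[[26, 70, 254], [26, 70, 254], [26, 73, 255], [8, 39, 234], [13, 78, 254], [26, 68, 255], [26, 71, 254], [26, 70, 254], [26, 69, 254], [26, 69, 254], [25, 76, 254], [25, 78, 254], [26, 74, 254], [25, 76, 254], [25, 75, 254], [26, 72, 254], [27, 66, 254], [27, 63, 254], [26, 71, 254], [24, 83, 254], [19, 112, 243], [25, 76, 254], [25, 80, 254], [25, 81, 254], [25, 79, 254], [24, 96, 255], [23, 19, 231], [21, 15, 241], [24, 15, 244], [20, 37, 201]]
[[21, 15, 244], [23, 13, 246], [21, 15, 245], [23, 13, 243], [19, 75, 241], [26, 67, 254], [25, 78, 254], [24, 82, 254], [25, 79, 254], [25, 77, 254], [26, 75, 254], [26, 72, 254], [26, 67, 254], [26, 67, 254], [26, 67, 254], [26, 67, 254], [26, 74, 254], [25, 78, 254], [25, 76, 254], [25, 75, 254], [25, 77, 254], [19, 23, 246], [23, 14, 243], [21, 18, 243], [23, 13, 246], [21, 15, 245], [20, 16, 242], [21, 15, 243], [23, 13, 246], [23, 12, 249]]
[(425, [26, 72, 254]), (428, [18, 134, 234]), (431, [104, 146, 255]), (434, [14, 141, 121]), (437, [13, 131, 119]), (440, [13, 134, 122]), (443, [14, 137, 153]), (446, [24, 87, 255]), (449, [25, 80, 254]), (452, [25, 82, 254]), (455, [25, 80, 254]), (458, [25, 77, 254]), (461, [26, 75, 254]), (464, [26, 73, 254]), (467, [26, 74, 254]), (470, [25, 80, 254]), (473, [24, 80, 254]), (476, [25, 81, 254]), (479, [25, 81, 254]), (482, [25, 80, 254]), (485, [25, 78, 254]), (488, [26, 76, 254]), (491, [26, 75, 254]), (494, [26, 77, 254]), (497, [22, 103, 251]), (500, [26, 81, 255]), (503, [9, 26, 136]), (506, [11, 37, 145]), (509, [7, 33, 140])]
```

```bash
python3 - <<'E'
from an import *
im,m=load("w7")
print(onplane(m,[[323.3,240],[356.5,240]],.042), onplane(m,[[340,240]],.042))
im,m=load("w11")
print("w11 bottom edge,band edge",onplane(m,[[433.5,140],[429.5,140]],.024), "top edges",onplane(m,[[444.5,140]],.042))
C=np.array([.5110,-.2401]);u=np.array([np.cos(np.radians(4.05)),np.sin(np.radians(4.05))])
for P in (onplane(m,[[433.5,140],[429.5,140]],.024),onplane(load("w7")[1],[[323.3,240],[356.5,240]],.042)): print((P[:,:2]-C)@u)
E
```

```text
[[ 0.53672185 -0.23511751  0.042     ]
 [ 0.56391184 -0.23316815  0.042     ]] [[ 0.55040083 -0.23413681  0.042     ]]
w11 bottom edge,band edge [[ 0.53463067 -0.19583821  0.024     ]
 [ 0.53238258 -0.19599336  0.024     ]] top edges [[ 0.53399768 -0.1937133   0.042     ]]
[0.02669773 0.0244443 ]
[0.02600952 0.05326929]
```

Emit:
{"method": "play_rows", "body": {
  "moves": [
    {"jaw": 0,"offset": [-0.0016,0.0024,-0.012],"rotation": [0.001,0.001,0.003]},
    {"jaw": 0,"offset": [-0.0016,0.0024,-0.024],"rotation": [0.001,0.001,0.003]},
    {"jaw": 0,"offset": [-0.0016,0.0024,-0.032],"rotation": [0.001,0.001,0.003]},
    {"jaw": 0,"offset": [-0.0016,0.0024,-0.035],"rotation": [0.001,0.001,0.003]},
    {"jaw": 0,"offset": [-0.0016,0.0024,-0.035],"rotation": [0.001,0.001,0.003]}
  ]
}}

```text
t: 11.2
tcp_pos: [0.4692, -0.2402, 0.0321]
orientation: [-3.136, -0.004, 1.643]
wrist_force: [-0.8, -0.1, 1.5]
width: 0.026
```

```bash
python3 rot.py 0.4716 -0.2433 0.032 1.6415
```

```text
off [ 0.0024 -0.0031 -0.0001] rot [-0.0035 -0.0056 -0.0012] F [-0.8 -0.1  1.5]
```

Emit:
{"method": "play_rows", "body": {
  "moves": [
    {"jaw": 0,"offset": [0.0024,-0.0031,0.001],"rotation": [-0.0035,-0.0056,-0.001]},
    {"jaw": 0,"offset": [0.0024,-0.0031,0.001],"rotation": [-0.0035,-0.0056,-0.001]},
    {"jaw": 0,"offset": [0.0024,-0.0031,0.001],"rotation": [-0.0035,-0.0056,-0.001]},
    {"jaw": 0,"offset": [0.0024,-0.0031,0.001],"rotation": [-0.0035,-0.0056,-0.001]}
  ]
}}

```text
t: 11.53
tcp_pos: [0.4719, -0.2433, 0.0335]
orientation: [3.141, 0.0, 1.642]
wrist_force: [0.0, 0.7, -0.5]
width: 0.026
```

```bash
python3 rot.py 0.4716 -0.2433 0.032 1.6415
```

```text
off [-0.0003  0.     -0.0015] rot [ 0.0003  0.0006 -0.0002] F [ 0.   0.7 -0.5]
```

Emit:
{"method": "play_rows", "body": {
  "moves": [
    {"jaw": 0,"offset": [-0.0003,0,-0.001],"rotation": [0,0,0]},
    {"jaw": 0,"offset": [-0.0003,0,-0.002],"rotation": [0,0,0]},
    {"jaw": 0,"offset": [-0.0003,0,-0.0025],"rotation": [0,0,0]},
    {"jaw": 0,"offset": [-0.0003,0,-0.0025],"rotation": [0,0,0]}
  ]
}}

```text
t: 11.87
tcp_pos: [0.4717, -0.2433, 0.0316]
orientation: [3.141, 0.001, 1.642]
wrist_force: [-2.4, 3.4, 17.6]
width: 0.0261
```

Emit:
{"method": "play_rows", "body": {
  "moves": [
    {"jaw": 0,"offset": [0,0,0.0005],"rotation": [0,0,0]},
    {"jaw": 0.5,"offset": [0,0,0.0005],"rotation": [0,0,0]},
    {"jaw": 0.5,"offset": [0,0,0.0005],"rotation": [0,0,0]},
    {"jaw": 0.5,"offset": [0,0,0.0005],"rotation": [0,0,0]},
    {"jaw": 0.5,"offset": [0,0,0.02],"rotation": [0,0,0]},
    {"jaw": 0.5,"offset": [0,0,0.06],"rotation": [0,0,0]},
    {"jaw": 0.7,"offset": [0.015,-0.02,0.1],"rotation": [0,0,0]},
    {"jaw": 0.8,"offset": [0.035,-0.04,0.12],"rotation": [0,0,0]}
  ]
}}

```text
t: 12.53
tcp_pos: [0.5057, -0.2826, 0.1543]
orientation: [3.141, 0.0, 1.643]
wrist_force: [2.9, -1.4, -0.9]
width: 0.0659
```

```bash
python3 shot.py w12
```

```text
12.5333 [ 0.5057 -0.2826  0.1543] [3.1414 0.     1.6426] [ 0.5016 -0.2146  0.2974] [ 2.8681e+00 -1.7000e-03  7.3300e-02]
```

View pics/w12.png

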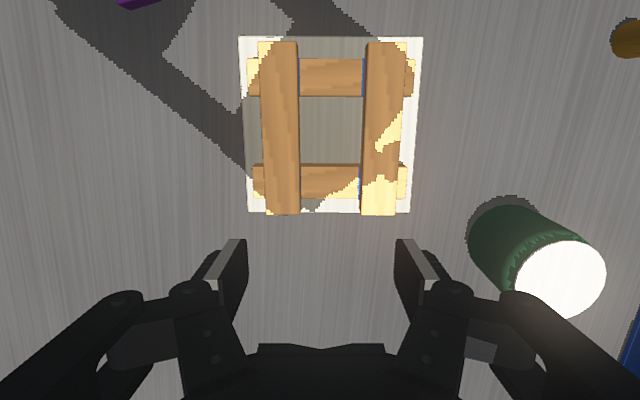

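```bash
python3 - <<'E'
from an import *
im,m=load("w12")
C=np.array([.5110,-.2401]);u=np.array([np.cos(np.radians(4.05)),np.sin(np.radians(4.05))]);v=np.array([-u[1],u[0]])
g=cv2.cvtColor(im,cv2.COLOR_RGB2LAB).astype(int)
for r in (110,135,150):
    P=onplane(m,np.c_[np.arange(240,430),np.full(190,r)],.042); s=(P[:,:2]-C)@u
    e=np.abs(np.diff(g[r,240:430],axis=0)).sum(1)
    print(r,[(240+i,int(e[i]),round(float((s[i]+s[i+1])/2*1000),1)) for i in np.where(e>35)[0]])
for nm,pts in dict(near=[[280,41],[281,214]],far=[[386,41],[379,215]]).items():
    P=onplane(m,pts,.042); print(nm,(P[:,:2]-C)@v)
E
python3 -c "
import cv2;i=cv2.imread('pics/w12.png')[30:220,230:430];cv2.imwrite('pics/w12z.png',cv2.resize(i,None,fx=3,fy=3))"
```

```text
110 [(np.int64(241), 49, -65.9), (np.int64(297), 51, -24.4), (np.int64(298), 45, -23.6), (np.int64(361), 38, 23.1), (np.int64(362), 49, 23.9), (np.int64(364), 47, 25.4), (np.int64(399), 49, 51.4), (np.int64(401), 38, 52.8), (np.int64(402), 74, 53.6), (np.int64(416), 39, 64.0), (np.int64(417), 68, 64.7)]
135 [(np.int64(242), 43, -66.3), (np.int64(261), 46, -51.9), (np.int64(297), 51, -24.7), (np.int64(299), 64, -23.2), (np.int64(360), 38, 23.0), (np.int64(361), 45, 23.8), (np.int64(363), 59, 25.3), (np.int64(364), 37, 26.1), (np.int64(380), 123, 38.2), (np.int64(400), 52, 53.3), (np.int64(414), 39, 63.9), (np.int64(415), 71, 64.7)]
150 [(np.int64(243), 47, -66.2), (np.int64(262), 44, -51.7), (np.int64(298), 41, -24.1), (np.int64(299), 70, -23.3), (np.int64(360), 55, 23.4), (np.int64(363), 50, 25.7), (np.int64(376), 126, 35.7), (np.int64(381), 70, 39.5), (np.int64(382), 67, 40.3), (np.int64(398), 54, 52.6), (np.int64(399), 87, 53.3), (np.int64(413), 65, 64.1), (np.int64(414), 57, 64.8)]
near [ 0.06495649 -0.06389253]
far [ 0.06517035 -0.06459138]
```

View pics/w12z.png

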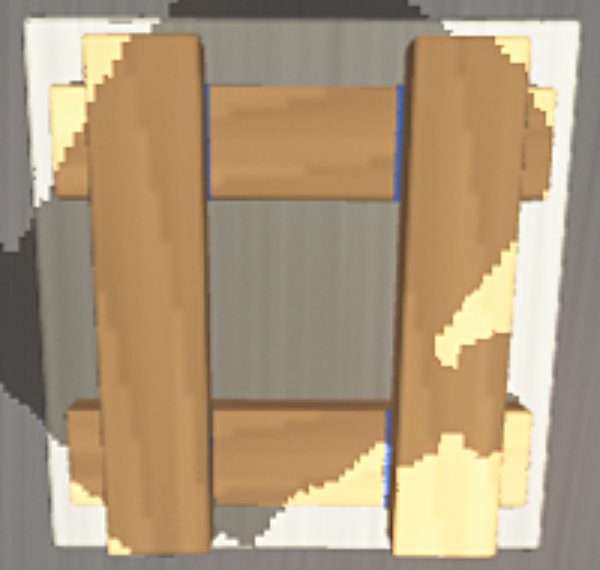

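The near slat is centred at −37.7 mm and the far one at +39.2 mm (ideal ±38), with both ends symmetric. That's fine. On to the stop.

Emit:
{"method": "play_rows", "body": {
  "moves": [
    {"jaw": 0.5,"offset": [0.012,0.03,0.02],"rotation": [0,0,-0.03]},
    {"jaw": 0,"offset": [0.024,0.069,0.04],"rotation": [0,0,-0.06]},
    {"jaw": 0,"offset": [0.036,0.108,0.05],"rotation": [0,0,-0.09]},
    {"jaw": 0,"offset": [0.048,0.147,0.06],"rotation": [0,0,-0.115]},
    {"jaw": 0,"offset": [0.06,0.186,0.07],"rotation": [0,0,-0.115]},
    {"jaw": 0,"offset": [0.072,0.225,0.08],"rotation": [0,0,-0.115]},
    {"jaw": 0,"offset": [0.084,0.264,0.09],"rotation": [0,0,-0.115]},
    {"jaw": 0,"offset": [0.096,0.303,0.09],"rotation": [0,0,-0.115]}
  ]
}}

```text
t: 13.25
tcp_pos: [0.6092, 0.0115, 0.2505]
orientation: [3.129, 0.008, 1.527]
wrist_force: [1.8, -0.4, 0.6]
width: -0.0002
```

Emit:
{"method": "play_rows", "body": {
  "moves": [
    {"jaw": 0,"offset": [0.012,0.039,0],"rotation": [0,0,0]},
    {"jaw": 0,"offset": [0.024,0.07,0],"rotation": [0,0,0]},
    {"jaw": 0,"offset": [0.036,0.1,0],"rotation": [0,0,0]},
    {"jaw": 0,"offset": [0.036,0.1,0],"rotation": [0,0,0]},
    {"jaw": 0,"offset": [0.036,0.1,0],"rotation": [0,0,0]}
  ]
}}

```text
t: 13.67
tcp_pos: [0.6452, 0.1132, 0.2495]
orientation: [3.13, 0.008, 1.529]
wrist_force: [-0.2, -0.4, 0.1]
width: 0.0001
```

```bash
python3 shot.py w13
```

```text
13.6667 [0.6452 0.1132 0.2495] [3.13   0.0082 1.5292] [0.6473 0.1825 0.392 ] [ 2.8601 -0.0131 -0.04  ]
```

View pics/w13.png

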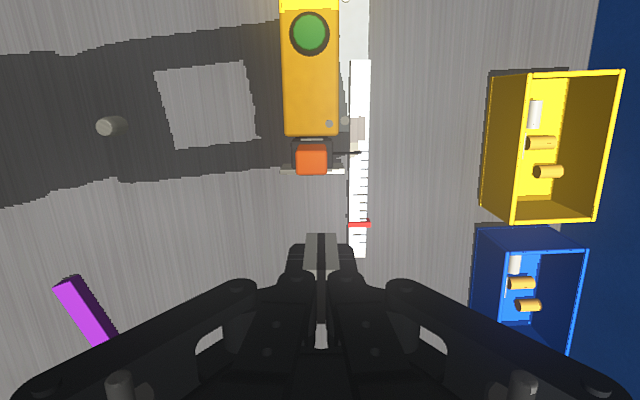

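```bash
python3 - <<'E'
from an import *
im,m=load("w13"); mt=camera_model("top")
g=blobs(im,"green",200,(270,0,350,70))[0]; G=onplane(m,g[3][0],.062)[0]; print("btn",np.round(g[3][0],1),g[3][1],G)
for b in blobs(im,"red",10,(335,210,385,240)): print("rider",np.round(b[:2],1),b[3],onplane(m,b[:2],.027)[0])
for b in blobs(im,"orange",20,(280,130,345,190)): print("orange",np.round(b[:2],1),b[2],b[3],onplane(m,b[:2],.084)[0])
# white scale
hsv=cv2.cvtColor(im,cv2.COLOR_RGB2HSV)
for r in (80,100,210,240): print(r,[int(x) for x in hsv[r,340:380,2]])
print(tri(m,g[3][0],mt,(246.3,167.3)))
im1,m1=load("w1");g1=blobs(im1,"green",100)[0]
print(tri(m,g[3][0],m1,g1[3][0]),g1[3])
E
python3 -c "
import cv2;i=cv2.imread('pics/w13.png')[125:265,270:390];cv2.imwrite('pics/w13z.png',cv2.resize(i,None,fx=4,fy=4,interpolation=0))"
```

```text
btn [309.   32.5] (33.0, 30.0) [0.64314917 0.23738119 0.062     ]
80 [138, 133, 210, 237, 233, 231, 231, 240, 173, 113, 155, 255, 255, 255, 255, 255, 255, 255, 255, 255, 255, 255, 255, 255, 255, 255, 255, 255, 255, 255, 223, 150, 158, 157, 158, 156, 155, 156, 156, 155]
100 [139, 140, 139, 136, 126, 226, 238, 242, 171, 102, 218, 255, 255, 255, 255, 255, 255, 255, 255, 255, 255, 255, 255, 255, 255, 255, 255, 255, 255, 255, 169, 159, 158, 159, 158, 157, 155, 155, 155, 155]
210 [157, 159, 159, 158, 159, 159, 168, 119, 88, 255, 255, 255, 255, 255, 255, 255, 255, 255, 255, 236, 142, 149, 151, 157, 162, 173, 188, 166, 158, 160, 162, 161, 158, 157, 156, 157, 159, 159, 159, 162]
240 [152, 150, 154, 154, 152, 158, 110, 88, 147, 255, 255, 255, 255, 255, 255, 255, 255, 255, 255, 255, 255, 255, 255, 255, 255, 255, 162, 149, 156, 153, 156, 156, 153, 151, 150, 152, 151, 153, 150, 156]
(array([0.64311173, 0.23906813, 0.04913989]), np.float64(0.0009258976493396969))
(array([0.64325784, 0.23796058, 0.06067749]), np.float64(0.0007524090632570025)) ((534.5, 174.0), (28.0, 29.0), 90.0)
```

View pics/w13z.png

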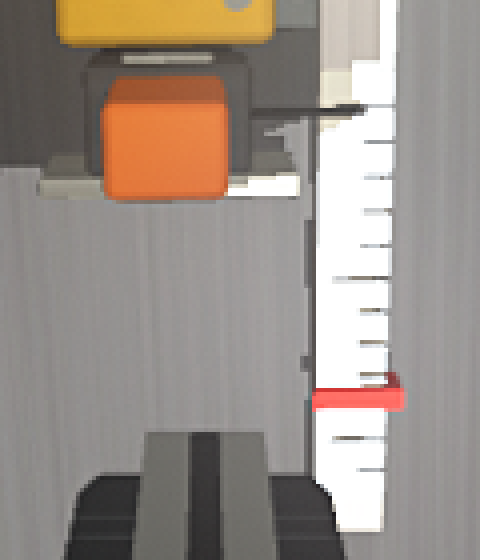

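```bash
python3 - <<'E'
import h
from an import *
h.RANGES["red"]=((0,120,90),(6,255,255)); h.RANGES["red2"]=((174,120,90),(180,255,255)); h.RANGES["orange"]=((5,150,200),(15,255,255))
RR={}
for n,box in (("w13",(335,210,385,240)),("w8",(530,230,580,260)),("w10",(580,220,635,255))):
    im,m=load(n)
    hsv=cv2.cvtColor(im,cv2.COLOR_RGB2HSV); x0,y0,x1,y1=box
    k=(cv2.inRange(hsv,(0,110,80),(8,255,255))|cv2.inRange(hsv,(172,110,80),(180,255,255)))
    q=k*0;q[y0:y1,x0:x1]=k[y0:y1,x0:x1]
    ct=max(cv2.findContours(q,0,1)[0],key=cv2.contourArea); M=cv2.moments(q,True); c=(M["m10"]/M["m00"],M["m01"]/M["m00"])
    r=cv2.minAreaRect(ct); RR[n]=(m,c); print(n,c,r,cv2.boundingRect(ct),onplane(m,c,.027)[0])
a=RR["w13"]
for n in("w8","w10"): print(tri(*a,*RR[n]))
im,m=load("w13")
for b in blobs(im,"orange",20,(280,130,345,190)): print("orange",np.round(b[:2],1),b[2],b[3],onplane(m,b[3][0],.084)[0])
print(cv2.cvtColor(im,cv2.COLOR_RGB2HSV)[140:178,311].tolist())
E
```

```text
w13 (359.71875, 223.8125) ((359.0, 222.5), (22.0, 9.0), 0.0) (348, 218, 23, 10) [0.69182335 0.03639376 0.027     ]
w8 (555.414364640884, 244.13812154696132) ((554.6500244140625, 244.05001831054688), (27.828041076660156, 7.273237705230713), 18.43494987487793) (541, 237, 28, 15) [0.69079031 0.03589309 0.027     ]
w10 (605.0923076923077, 235.76538461538462) ((604.4654541015625, 235.58621215820312), (33.98224639892578, 8.170595169067383), 21.801406860351562) (588, 227, 34, 18) [0.69028974 0.03574828 0.027     ]
(array([0.69203237, 0.03570355, 0.02551086]), np.float64(0.00018108594480329454))
(array([0.69206421, 0.0356067 , 0.02521021]), np.float64(0.00013704316709498574))
orange [311.2 161.9] 635.5 ((311.0, 162.0), (22.0, 30.0), 90.0) [0.63978442 0.12311251 0.084     ]
[[22, 34, 135], [16, 37, 76], [24, 15, 86], [10, 59, 103], [11, 168, 150], [10, 175, 162], [10, 172, 159], [10, 173, 159], [10, 169, 160], [10, 168, 159], [10, 177, 179], [11, 187, 226], [11, 186, 230], [12, 185, 232], [12, 183, 233], [12, 184, 232], [12, 183, 231], [12, 184, 232], [12, 183, 231], [12, 183, 231], [11, 182, 231], [11, 184, 231], [12, 184, 230], [11, 183, 230], [11, 183, 229], [11, 183, 230], [11, 183, 228], [11, 182, 228], [11, 183, 228], [11, 183, 227], [11, 183, 227], [11, 183, 228], [11, 183, 228], [10, 184, 217], [9, 170, 179], [12, 37, 125], [150, 2, 156], [10, 10, 155]]
```

```bash
python3 - <<'E'
from an import *
im,m=load("w13")
for a in ([[350.4,80],[348.5,240]],[[370.2,80],[366,240]],[[370.2,100],[366,240]]):
    P=onplane(m,a,.023);d=P[1]-P[0];print(P[:,:2],np.degrees(np.arctan2(d[1],d[0])))
# housing edges z=.05
V=cv2.cvtColor(im,cv2.COLOR_RGB2HSV)[:,:,1].astype(int)
E_=[]
for r in (60,75,90,105,120,130):
    row=V[r,265:350]; idx=np.where(row>130)[0]; E_.append([r,265+idx[0]-.5,265+idx[-1]+.5]); 
E_=np.array(E_);print(E_)
for c in(1,2):
    P=onplane(m,np.c_[E_[:,c],E_[:,0]],.05)[:,:2]; p=np.polyfit(P[:,1],P[:,0],1); print(p,np.degrees(np.arctan(p[0])))
D=np.array([.6920,.0360])-np.array([.6398,.1231])
for ang in(-91.5,-92,-92.5,-93): 
    u=np.array([np.cos(np.radians(ang)),np.sin(np.radians(ang))]);v=np.array([-u[1],u[0]]); print(ang,D@u,D@v)
print(onplane(m,[[358,152.3],[350,152.5],[340,152.5]],.026))
E
```

```text
[[0.68376085 0.19672692]
 [0.67868059 0.01459878]] -91.59778853568866
[[0.70454701 0.19590689]
 [0.69970197 0.01363358]] -91.52263124126517
[[0.70456973 0.17565666]
 [0.69970197 0.01363358]] -91.72085491865724
[[ 60.  280.5 338.5]
 [ 75.  281.5 338.5]
 [ 90.  281.5 338.5]
 [105.  282.5 338.5]
 [120.  283.5 338.5]
 [130.  283.5 338.5]]
[0.02611234 0.60902611] 1.495787106373711
[0.0252676  0.66457072] 1.4474187817679918
-91.5 0.08570371630370008 0.054462124561339746
-92 0.08522518730549271 0.05520794733318455
-92.5 0.0847401680793093 0.05594956580609364
-93 0.08424869556124173 0.05668692350294908
[[0.69069018 0.12057557 0.026     ]
 [0.68185681 0.12072576 0.026     ]
 [0.67082544 0.1211909  0.026     ]]
```

```bash
python3 rot.py 0.6431 0.2378 0.085 1.5437
```

```text
off [-0.0017  0.126  -0.1646] rot [0.0089 0.0111 0.0157] F [-0.8  0.2 -0.2]
```

Emit:
{"method": "play_rows", "body": {
  "moves": [
    {"jaw": 0,"offset": [0,0.035,-0.015],"rotation": [0.009,0.011,0.016]},
    {"jaw": 0,"offset": [-0.001,0.07,-0.03],"rotation": [0.009,0.011,0.016]},
    {"jaw": 0,"offset": [-0.0017,0.105,-0.045],"rotation": [0.009,0.011,0.016]},
    {"jaw": 0,"offset": [-0.0017,0.126,-0.075],"rotation": [0.009,0.011,0.016]},
    {"jaw": 0,"offset": [-0.0017,0.126,-0.115],"rotation": [0.009,0.011,0.016]},
    {"jaw": 0,"offset": [-0.0017,0.126,-0.15],"rotation": [0.009,0.011,0.016]},
    {"jaw": 0,"offset": [-0.0017,0.126,-0.16],"rotation": [0.009,0.011,0.016]},
    {"jaw": 0,"offset": [-0.0017,0.126,-0.16],"rotation": [0.009,0.011,0.016]}
  ]
}}

```text
t: 14.38
tcp_pos: [0.6411, 0.2359, 0.0868]
orientation: [-3.136, 0.002, 1.543]
wrist_force: [-0.3, -0.3, -0.3]
width: 0.0002
```

```bash
python3 rot.py 0.6431 0.2378 0.0555 1.5437
```

```text
off [ 0.002   0.0019 -0.0313] rot [ 0.0017 -0.0053  0.0009] F [-0.3 -0.3 -0.3]
```

Emit:
{"method": "play_rows", "body": {
  "moves": [
    {"jaw": 0,"offset": [0.002,0.0019,-0.012],"rotation": [0.002,-0.005,0]},
    {"jaw": 0,"offset": [0.002,0.0019,-0.022],"rotation": [0.002,-0.005,0]},
    {"jaw": 0,"offset": [0.002,0.0019,-0.028],"rotation": [0.002,-0.005,0]},
    {"jaw": 0,"offset": [0.002,0.0019,-0.0305],"rotation": [0.002,-0.005,0]},
    {"jaw": 0,"offset": [0.002,0.0019,-0.0305],"rotation": [0.002,-0.005,0]},
    {"jaw": 0,"offset": [0.002,0.0019,-0.0305],"rotation": [0.002,-0.005,0]}
  ]
}}

```text
t: 14.88
tcp_pos: [0.6437, 0.2377, 0.0573]
orientation: [3.141, -0.0, 1.543]
wrist_force: [0.8, -2.0, 3.0]
width: -0.0003
```

Emit:
{"method": "play_rows", "body": {
  "moves": [
    {"jaw": 0,"offset": [0,0,-0.001],"rotation": [0,0,0]},
    {"jaw": 0,"offset": [0,0,-0.002],"rotation": [0,0,0]},
    {"jaw": 0,"offset": [0,0,-0.002],"rotation": [0,0,0]},
    {"jaw": 0,"offset": [0,0,-0.002],"rotation": [0,0,0]}
  ]
}}

```text
t: 15.22
tcp_pos: [0.6438, 0.2377, 0.0556]
orientation: [3.14, -0.001, 1.543]
wrist_force: [-0.6, -1.7, 4.1]
width: 0.0001
```

Emit:
{"method": "play_rows", "body": {
  "moves": [
    {"jaw": 0,"offset": [0,0,0.02],"rotation": [0,0,0]},
    {"jaw": 0,"offset": [0,0,0.06],"rotation": [0,0,0]},
    {"jaw": 0.3,"offset": [0,-0.035,0.08],"rotation": [0,0,0]},
    {"jaw": 0.7,"offset": [0,-0.075,0.09],"rotation": [0,0,0]},
    {"jaw": 0.7,"offset": [0,-0.11,0.09],"rotation": [0,0,0]},
    {"jaw": 0.7,"offset": [-0.002,-0.125,0.09],"rotation": [0,0,0]},
    {"jaw": 0.7,"offset": [-0.002,-0.13,0.09],"rotation": [0,0,0]},
    {"jaw": 0.7,"offset": [-0.002,-0.13,0.09],"rotation": [0,0,0]}
  ]
}}

```text
t: 15.88
tcp_pos: [0.6417, 0.1068, 0.1454]
orientation: [3.141, -0.001, 1.541]
wrist_force: [0.5, 0.6, -0.3]
width: 0.06
```

```bash
python3 shot.py w14
```

```text
15.8833 [0.6417 0.1068 0.1454] [ 3.1408e+00 -7.0000e-04  1.5409e+00] [0.6445 0.1748 0.2885] [ 2.869e+00 -2.200e-03 -2.840e-02]
```

View pics/w14.png

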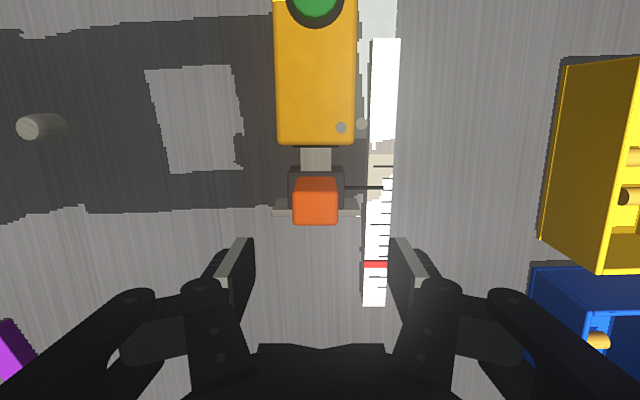

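The boom is free: the grip top is at (316,202), the pointer tip at (385,187) and the rider at (375,264).

```bash
cat > grip.py <<'E'
import sys
from an import *
im,m=load(sys.argv[1]);x0,y0,x1,y1=map(int,sys.argv[2:6])
hsv=cv2.cvtColor(im,cv2.COLOR_RGB2HSV);k=cv2.inRange(hsv,(5,150,195),(16,255,255));q=k*0;q[y0:y1,x0:x1]=k[y0:y1,x0:x1]
ct=max(cv2.findContours(q,0,1)[0],key=cv2.contourArea);print(cv2.boundingRect(ct),cv2.minAreaRect(ct),rect(m,(0,0,0,0,ct),.084))
E
python3 grip.py w14 280 160 350 235; python3 rot.py 0.6393 0.106 0.10 1.5437
```

```text
(294, 192, 43, 33) ((315.0, 208.0), (32.0, 42.0), 90.0) (array([0.63927893, 0.10710568]), [21.672794342041016, 27.355972290039062], -1.661041259765625)
off [-0.0025 -0.002  -0.0453] rot [-0.0009  0.0008  0.0019] F [ 0.3 -0.3  0.3]
```

Emit:
{"method": "play_rows", "body": {
  "moves": [
    {"jaw": 0.7,"offset": [-0.0025,0.0002,-0.02],"rotation": [0,0,0.002]},
    {"jaw": 0.7,"offset": [-0.0025,0.0002,-0.04],"rotation": [0,0,0.002]},
    {"jaw": 0.7,"offset": [-0.0025,0.0002,-0.045],"rotation": [0,0,0.002]}
  ]
}}

```text
t: 16.18
tcp_pos: [0.6376, 0.1096, 0.0974]
orientation: [-3.139, -0.001, 1.545]
wrist_force: [-0.2, -0.3, -0.5]
width: 0.0596
```

```bash
python3 shot.py w15;python3 rot.py 0.6393 0.107 0.052 1.5437
```

```text
16.1833 [0.6376 0.1096 0.0974] [-3.1387e+00 -6.0000e-04  1.5452e+00] [0.6407 0.1777 0.2405] [ 2.8689e+00  1.4000e-03 -2.4100e-02]
off [ 0.0016 -0.0025 -0.0456] rot [-0.0006 -0.0032 -0.0015] F [-0.6  0.3 -0.5]
```

View pics/w15.png

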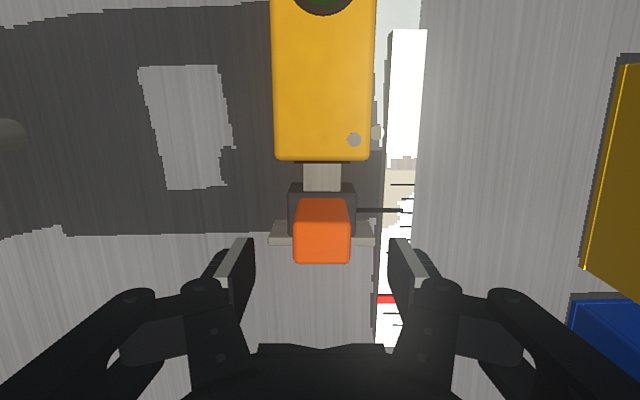

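```bash
python3 grip.py w15 280 190 360 270; python3 - <<'E'
from an import *
a=load("w14")[1];b=load("w15")[1]
print(tri(a,(316,224.7),b,(322,263.5)))
E
```

```text
(294, 222, 56, 41) ((321.4999694824219, 242.0), (54.99999237060547, 39.99999237060547), -0.0) (array([0.63918384, 0.10754227]), [21.990182876586914, 27.810609817504883], -1.3411407470703125)
(array([0.63934676, 0.09575835, 0.08406432]), np.float64(0.0004996969936485507))
```

Emit:
{"method": "play_rows", "body": {
  "moves": [
    {"jaw": 0.7,"offset": [0.0016,-0.0025,-0.015],"rotation": [0,-0.003,-0.001]},
    {"jaw": 0.7,"offset": [0.0016,-0.0025,-0.035],"rotation": [0,-0.003,-0.001]},
    {"jaw": 0.7,"offset": [0.0016,-0.0025,-0.045],"rotation": [0,-0.003,-0.001]},
    {"jaw": 0.6,"offset": [0.0016,-0.0025,-0.0455],"rotation": [0,-0.003,-0.001]},
    {"jaw": 0.2,"offset": [0.0016,-0.0025,-0.0455],"rotation": [0,-0.003,-0.001]},
    {"jaw": 0,"offset": [0.0016,-0.0025,-0.0455],"rotation": [0,-0.003,-0.001]},
    {"jaw": 0,"offset": [0.0016,-0.0025,-0.0455],"rotation": [0,-0.003,-0.001]},
    {"jaw": 0,"offset": [0.0016,-0.0025,-0.0455],"rotation": [0,-0.003,-0.001]}
  ]
}}

```text
t: 16.9
tcp_pos: [0.638, 0.1072, 0.0532]
orientation: [-3.139, -0.001, 1.544]
wrist_force: [-11.8, 0.3, 4.1]
width: 0.0292
```

```bash
python3 shot.py w16; python3 rot.py 0.6393 0.107 0.052 1.5437
```

```text
16.9 [0.638  0.1072 0.0532] [-3.1392e+00 -5.0000e-04  1.5442e+00] [0.641  0.1753 0.1963] [ 2.8688e+00  1.0000e-03 -2.5200e-02]
off [ 0.0014 -0.0002 -0.0012] rot [-0.0006 -0.0024 -0.0005] F [-11.2   1.5   4.6]
```

View pics/w16.png

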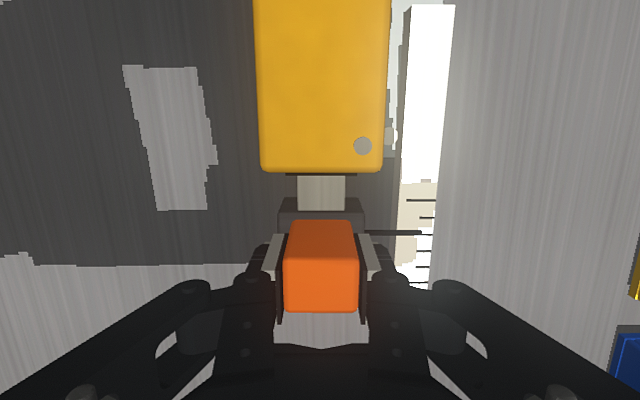

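Emit:
{"method": "play_rows", "body": {
  "moves": [
    {"jaw": 0,"offset": [-0.0003,-0.008,0],"rotation": [0,0,0]},
    {"jaw": 0,"offset": [-0.0006,-0.018,0],"rotation": [0,0,0]},
    {"jaw": 0,"offset": [-0.0008,-0.03,0],"rotation": [0,0,0]},
    {"jaw": 0,"offset": [-0.0011,-0.042,0],"rotation": [0,0,0]},
    {"jaw": 0,"offset": [-0.0014,-0.054,0],"rotation": [0,0,0]},
    {"jaw": 0,"offset": [-0.0017,-0.062,0],"rotation": [0,0,0]},
    {"jaw": 0,"offset": [-0.0017,-0.064,0],"rotation": [0,0,0]},
    {"jaw": 0,"offset": [-0.0017,-0.064,0],"rotation": [0,0,0]}
  ]
}}

```text
t: 17.62
tcp_pos: [0.6359, 0.0424, 0.0533]
orientation: [-3.139, -0.001, 1.543]
wrist_force: [-4.3, 4.1, -9.8]
width: 0.0291
```

```bash
python3 shot.py w17; python3 rot.py 0.6363 0.0375 0.052 1.5437
```

```text
17.6167 [0.6359 0.0424 0.0533] [-3.1386e+00 -6.0000e-04  1.5429e+00] [0.6391 0.1104 0.1964] [ 2.8688e+00  1.6000e-03 -2.6400e-02]
off [ 0.0004 -0.0054 -0.0013] rot [-0.0007 -0.003   0.0004] F [-3.4  3.9 -8.9]
```

View pics/w17.png

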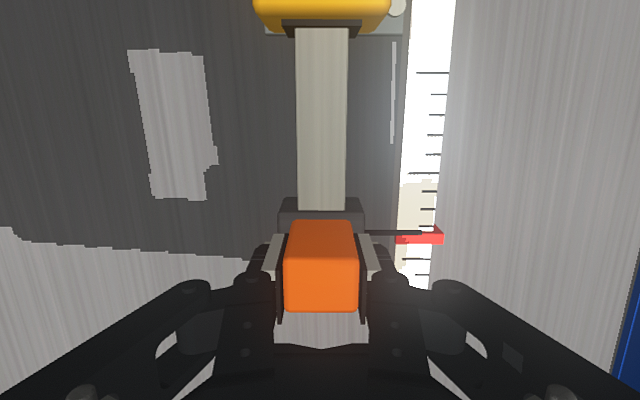

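```bash
cat > pr.py <<'E'
import sys
from an import *
n=sys.argv[1]; im,m=load(n)
cv2.imwrite(f"pics/{n}z.png",cv2.resize(im[215:260,350:460][:,:,::-1],None,fx=7,fy=7,interpolation=cv2.INTER_NEAREST))
hsv=cv2.cvtColor(im,cv2.COLOR_RGB2HSV)
for c in (425,432,438): print(c,[(r,hsv[r,c].tolist()) for r in range(220,250)])
u=np.array([np.cos(np.radians(-91.55)),np.sin(np.radians(-91.55))])
for nm,p,z in (("ptr",(405,232.5),.026),("rid",(425,235),.026)): print(nm,onplane(m,p,z)[0],onplane(m,p,z)[0][:2]@u)
E
python3 pr.py w17
```

```text
425 [(220, [23, 23, 235]), (221, [23, 23, 235]), (222, [21, 23, 236]), (223, [23, 21, 240]), (224, [21, 31, 240]), (225, [15, 32, 126]), (226, [4, 33, 61]), (227, [96, 5, 242]), (228, [0, 0, 255]), (229, [0, 0, 255]), (230, [0, 0, 255]), (231, [10, 76, 200]), (232, [0, 132, 131]), (233, [0, 158, 210]), (234, [2, 155, 255]), (235, [2, 150, 255]), (236, [2, 153, 255]), (237, [2, 151, 255]), (238, [2, 152, 255]), (239, [1, 151, 255]), (240, [2, 153, 255]), (241, [1, 154, 255]), (242, [2, 164, 255]), (243, [2, 113, 255]), (244, [0, 0, 255]), (245, [0, 0, 255]), (246, [0, 0, 255]), (247, [0, 0, 255]), (248, [0, 0, 255]), (249, [0, 0, 255])]
432 [(220, [23, 27, 234]), (221, [23, 26, 234]), (222, [24, 27, 235]), (223, [30, 1, 255]), (224, [0, 0, 255]), (225, [93, 12, 198]), (226, [90, 3, 91]), (227, [98, 4, 241]), (228, [0, 0, 255]), (229, [0, 0, 255]), (230, [0, 0, 255]), (231, [4, 103, 171]), (232, [0, 128, 136]), (233, [0, 158, 211]), (234, [1, 157, 255]), (235, [2, 151, 255]), (236, [2, 152, 255]), (237, [2, 153, 255]), (238, [2, 153, 255]), (239, [2, 154, 255]), (240, [2, 152, 255]), (
[... 257 characters left out ...]
 (223, [6, 8, 169]), (224, [6, 8, 170]), (225, [0, 4, 171]), (226, [30, 5, 170]), (227, [4, 37, 165]), (228, [2, 110, 156]), (229, [1, 135, 151]), (230, [1, 129, 152]), (231, [1, 124, 152]), (232, [0, 119, 144]), (233, [1, 146, 182]), (234, [1, 165, 255]), (235, [2, 152, 255]), (236, [2, 154, 255]), (237, [2, 153, 255]), (238, [2, 153, 255]), (239, [2, 154, 255]), (240, [1, 153, 255]), (241, [2, 153, 255]), (242, [2, 158, 255]), (243, [2, 154, 255]), (244, [1, 114, 242]), (245, [88, 19, 164]), (246, [20, 5, 163]), (247, [5, 9, 164]), (248, [0, 9, 165]), (249, [0, 9, 165])]
ptr [0.68305225 0.03867962 0.026     ] -0.057141556897999685
rid [0.6940786  0.03692166 0.026     ] -0.05568249456412979
```

View pics/w17z.png

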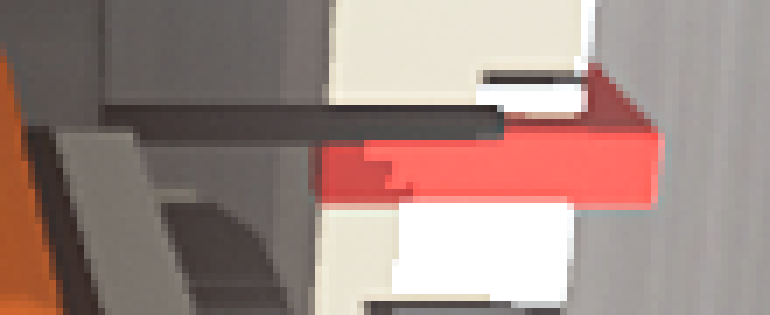

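```bash
python3 - <<'E'
from an import *
for n,r0,r1,cs in (("w14",178,196,(360,366,378,382)),("w15",202,220,(365,372,396,400)),("w16",222,242,(375,385,410,416)),("w17",222,242,(375,385,400,416))):
    im,m=load(n); V=cv2.cvtColor(im,cv2.COLOR_RGB2GRAY)
    print(n,[(c,V[r0:r1,c].tolist()) for c in cs])
E
```

```text
w14 [(360, [95, 96, 97, 96, 96, 97, 99, 92, 65, 70, 69, 80, 101, 97, 93, 109, 159, 155]), (366, [98, 98, 98, 97, 97, 96, 99, 94, 63, 70, 69, 78, 100, 94, 92, 93, 95, 96]), (378, [217, 215, 216, 215, 216, 218, 224, 211, 52, 69, 70, 139, 230, 218, 216, 215, 216, 215]), (382, [176, 255, 255, 255, 255, 255, 255, 255, 28, 47, 51, 97, 226, 255, 255, 255, 255, 255])]
w15 [(365, [87, 88, 87, 87, 90, 83, 58, 58, 60, 61, 70, 92, 87, 89, 89, 87, 87, 87]), (372, [90, 90, 90, 92, 92, 88, 61, 60, 63, 62, 74, 95, 91, 91, 87, 103, 156, 149]), (396, [212, 210, 213, 217, 222, 214, 109, 58, 67, 56, 117, 228, 212, 212, 214, 217, 215, 215]), (400, [255, 255, 255, 255, 255, 255, 163, 66, 83, 73, 135, 255, 255, 255, 255, 255, 255, 255])]
w16 [(375, [85, 85, 84, 84, 84, 85, 87, 81, 46, 52, 55, 54, 53, 66, 88, 86, 85, 86, 84, 87]), (385, [92, 91, 90, 92, 91, 92, 93, 88, 58, 58, 59, 58, 57, 67, 96, 93, 91, 91, 91, 93]), (410, [219, 219, 220, 220, 219, 220, 226, 216, 69, 62, 70, 70, 57, 124, 237, 222, 218, 220, 218, 219]), (416, [221, 220, 219, 220, 218, 219, 227, 214, 71, 65, 71, 68, 48, 220, 255, 255, 210, 212, 213, 213])]
w17 [(375, [95, 93, 93, 93, 94, 95, 94, 90, 54, 59, 62, 62, 60, 72, 98, 94, 93, 94, 91, 96]), (385, [98, 98, 99, 98, 98, 98, 101, 94, 60, 68, 68, 66, 67, 78, 102, 98, 99, 98, 97, 99]), (400, [229, 229, 229, 229, 229, 230, 237, 229, 50, 72, 76, 76, 74, 93, 122, 119, 117, 118, 117, 117]), (416, [230, 230, 230, 230, 230, 230, 237, 230, 57, 78, 83, 80, 80, 136, 157, 153, 154, 153, 154, 152])]
```

```bash
python3 - <<'E'
from an import *
P=dict(w14=(378,189.05,185.5),w15=(396,212.1,207.85),w16=(411,235.1,229.5))
M={n:load(n)[1] for n in P}
for k,l in((1,"front-top edge"),(2,"back-bottom edge")):
    A=[];b=[]
    # lstsq on y,z with x fixed .69
    for n,p in P.items():
        o,d=ray(M[n],(p[0],p[k])); d=d[0]; A.append([1,-d[1]/d[2]]); b.append(o[1]-d[1]/d[2]*o[2])
    s=np.linalg.lstsq(np.array(A),np.array(b),rcond=None); print(l,s[0],np.array(A)@s[0]-b)
# now w17
m=load("w17")[1]
for zp in(.026,.028,.030):
    print(zp,"ptr front-top",onplane(m,(405,235.1),zp)[0][1],"ptr mid",onplane(m,(405,232.3),zp)[0][1])
for zr in(.024,.0255,.027): print(zr,"rider",[onplane(m,(428,r),zr)[0][1] for r in(233,243.6)])
E
```

```text
front-top edge [0.10427385 0.03117829] [ 5.05110083e-05 -9.84478620e-05  4.79368537e-05]
back-bottom edge [0.10667797 0.0293281 ] [ 1.56972521e-05 -3.10557359e-05  1.53584838e-05]
0.026 ptr front-top 0.03714425025111731 ptr mid 0.038797441178476305
0.028 ptr front-top 0.03800392121448182 ptr mid 0.0396377111916863
0.03 ptr front-top 0.03886359217784632 ptr mid 0.04047798120489628
0.024 rider [np.float64(0.03721237883641562), np.float64(0.030827244361147685)]
0.0255 rider [np.float64(0.03784906066699979), np.float64(0.03151947366748639)]
0.027 rider [np.float64(0.038485742497583963), np.float64(0.0322117029738251)]
```

Emit:
{"method": "play_rows", "body": {
  "moves": [
    {"jaw": 0,"offset": [-0.0004,-0.002,-0.0003],"rotation": [0,0,0]},
    {"jaw": 0,"offset": [-0.0004,-0.004,-0.0005],"rotation": [0,0,0]},
    {"jaw": 0,"offset": [-0.0004,-0.0052,-0.0005],"rotation": [0,0,0]},
    {"jaw": 0,"offset": [-0.0004,-0.0052,-0.0005],"rotation": [0,0,0]},
    {"jaw": 0,"offset": [-0.0004,-0.0052,-0.0005],"rotation": [0,0,0]},
    {"jaw": 0,"offset": [-0.0004,-0.0052,-0.0005],"rotation": [0,0,0]}
  ]
}}

```text
t: 18.17
tcp_pos: [0.6358, 0.038, 0.0533]
orientation: [-3.139, -0.001, 1.543]
wrist_force: [-3.3, 4.6, -5.2]
width: 0.029
```

```bash
python3 shot.py w18; python3 - <<'E'
from an import *
im,m=load("w18")
cv2.imwrite("pics/w18z.png",cv2.resize(im[210:265,350:460][:,:,::-1],None,fx=7,fy=7,interpolation=cv2.INTER_NEAREST))
V=cv2.cvtColor(im,cv2.COLOR_RGB2GRAY)
hsv=cv2.cvtColor(im,cv2.COLOR_RGB2HSV)
for c in(375,385): print(c,V[222:242,c].tolist())
for c in(428,434): print(c,[(r,hsv[r,c,1],hsv[r,c,2]) for r in range(214,242)])
print(sense()["wrist_force"],sense()["width"])
E
```

```text
18.1667 [0.6358 0.038  0.0533] [-3.1392e+00 -8.0000e-04  1.5434e+00] [0.6388 0.106  0.1964] [ 2.869e+00  1.000e-03 -2.580e-02]
375 [94, 96, 95, 94, 94, 95, 97, 92, 56, 63, 64, 63, 63, 75, 97, 94, 94, 94, 93, 96]
385 [100, 99, 99, 100, 100, 99, 101, 96, 63, 69, 71, 70, 70, 81, 103, 101, 100, 100, 101, 100]
428 [(214, np.uint8(21), np.uint8(235)), (215, np.uint8(21), np.uint8(236)), (216, np.uint8(21), np.uint8(243)), (217, np.uint8(30), np.uint8(238)), (218, np.uint8(21), np.uint8(60)), (219, np.uint8(20), np.uint8(115)), (220, np.uint8(30), np.uint8(224)), (221, np.uint8(20), np.uint8(242)), (222, np.uint8(18), np.uint8(239)), (223, np.uint8(29), np.uint8(237)), (224, np.uint8(122), np.uint8(163)), (225, np.uint8(119), np.uint8(148)), (226, np.uint8(133), np.uint8(180)), (227, np.uint8(150), np.uint8(217)), (228, np.uint8(149), np.uint8(206)), (229, np.uint8(160), np.uint8(246)), (230, np.uint8(145), np.uint8(255)), (231, np.uint8(148), np.uint8(255)), (232, np.uint8(148), np.uint8(255)), (233, np.uint8(146), np.uint8(255)), (234, np.uint8(151), np.uint8(255)), (235, np.uint8(165), n
[... 604 characters left out ...]
114), np.uint8(141)), (225, np.uint8(114), np.uint8(150)), (226, np.uint8(130), np.uint8(174)), (227, np.uint8(150), np.uint8(209)), (228, np.uint8(148), np.uint8(201)), (229, np.uint8(161), np.uint8(243)), (230, np.uint8(148), np.uint8(255)), (231, np.uint8(148), np.uint8(255)), (232, np.uint8(149), np.uint8(255)), (233, np.uint8(149), np.uint8(255)), (234, np.uint8(148), np.uint8(255)), (235, np.uint8(154), np.uint8(255)), (236, np.uint8(142), np.uint8(255)), (237, np.uint8(59), np.uint8(202)), (238, np.uint8(12), np.uint8(168)), (239, np.uint8(3), np.uint8(167)), (240, np.uint8(6), np.uint8(168)), (241, np.uint8(6), np.uint8(168))]
[-2.96247641  5.1978852  -5.26919209] 0.02844956731793771
```

View pics/w18z.png

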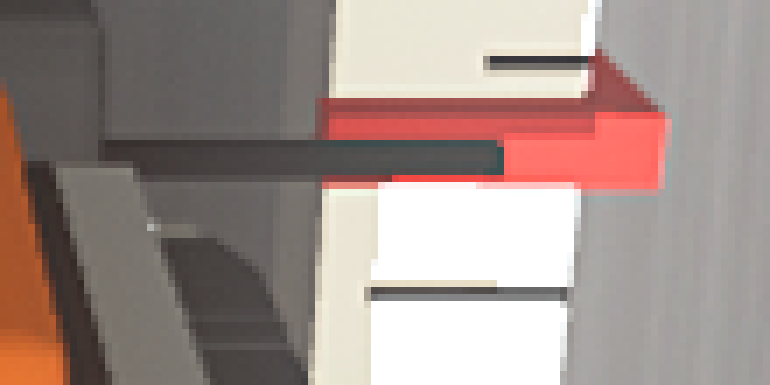

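```bash
python3 - <<'E'
from an import *
m=load("w18")[1]
sl=.027
for z in(.0245,.026,.0275): 
    P=onplane(m,[(428,225.6),(428,236.3)],z); print("rider",z,P[:,1],P.mean(0)[1]-sl*(.684-P[0,0])*1)
for c in (385,): 
    A=onplane(m,(c,235.1),.0312)[0];B=onplane(m,(c,229.5),.0293)[0]; print("ptr",A,B,(A[1]+B[1])/2)
    A=onplane(m,(414,235.1),.0312)[0];B=onplane(m,(414,229.5),.0293)[0]; print("ptr",A,B,(A[1]+B[1])/2)
E
```

```text
rider 0.0245 [0.0374265  0.03108172] 0.03457177985247813
rider 0.026 [0.03802454 0.03173512] 0.035184087283513375
rider 0.0275 [0.03862258 0.03238853] 0.035796394714548624
ptr [0.67100975 0.03527095 0.0312    ] [0.67129642 0.03769093 0.0293    ] 0.03648094275486287
ptr [0.6864296  0.03487894 0.0312    ] [0.68681827 0.03729602 0.0293    ] 0.03608748025130134
```

```bash
python3 - <<'E'
from an import *
A=[];b=[]
for n,c,r0,r1 in(("w13",358,214,236),("w14",374,255,275),("w15",382,290,312),("w17",425,225,250),("w18",428,220,242)):
    im,m=load(n); hsv=cv2.cvtColor(im,cv2.COLOR_RGB2HSV).astype(int)
    s=hsv[r0:r1,c,1]; v=hsv[r0:r1,c,2]
    print(n,r0,list(zip(s.tolist(),v.tolist())))
E
```

```text
w13 214 [(0, 255), (0, 255), (0, 255), (0, 255), (0, 255), (0, 255), (0, 255), (7, 255), (190, 209), (152, 255), (152, 255), (158, 255), (152, 255), (9, 255), (0, 255), (0, 255), (0, 255), (0, 255), (0, 255), (0, 255), (33, 116), (9, 238)]
w14 255 [(1, 255), (1, 255), (0, 255), (0, 255), (0, 255), (136, 109), (147, 189), (157, 255), (151, 255), (154, 255), (154, 254), (164, 254), (123, 254), (1, 255), (1, 255), (1, 255), (1, 255), (1, 255), (0, 255), (0, 255)]
w15 290 [(0, 255), (0, 255), (0, 255), (0, 255), (187, 109), (129, 113), (177, 219), (168, 255), (171, 255), (171, 254), (171, 254), (175, 254), (189, 254), (88, 254), (1, 255), (0, 255), (0, 255), (0, 255), (0, 255), (0, 255), (0, 255), (0, 255)]
w17 225 [(32, 126), (33, 61), (5, 242), (0, 255), (0, 255), (0, 255), (76, 200), (132, 131), (158, 210), (155, 255), (150, 255), (153, 255), (151, 255), (152, 255), (151, 255), (153, 255), (154, 255), (164, 255), (113, 255), (0, 255), (0, 255), (0, 255), (0, 255), (0, 255), (0, 255)]
w18 220 [(30, 224), (20, 242), (18, 239), (29, 237), (122, 163), (119, 148), (133, 180), (150, 217), (149, 206), (160, 246), (145, 255), (148, 255), (148, 255), (146, 255), (151, 255), (165, 255), (60, 255), (0, 255), (0, 255), (0, 255), (0, 255), (0, 255)]
```

```bash
python3 - <<'E'
from an import *
for lab,L in dict(front=dict(w13=(358,226.5),w14=(374,267.3),w15=(382,303.0),w17=(425,243.25),w18=(428,235.9)),back=dict(w14=(374,260.9),w15=(382,295.8),w17=(425,232.9),w18=(428,225.6))).items():
    A=[];b=[]
    for n,p in L.items():
        m=load(n)[1]; o,d=ray(m,p); d=d[0]; x=onplane(m,p,.027)[0][0]
        A.append([1,-d[1]/d[2]]); b.append(o[1]-d[1]/d[2]*o[2]+.027*(.684-x)*-1)
    s=np.linalg.lstsq(np.array(A),np.array(b),rcond=None); print(lab,s[0],np.array(A)@s[0]-b)
E
```

```text
front [0.03307487 0.02733162] [-3.25291521e-04 -5.22681232e-05 -3.00153040e-05  1.88366366e-04
  2.19208583e-04]
back [0.03862262 0.02649829] [-1.78796170e-04  8.72489290e-05 -1.25580834e-05  1.04105324e-04]
```

Emit:
{"method": "play_rows", "body": {
  "moves": [
    {"jaw": 0,"offset": [-0.0003,-0.0008,-0.0003],"rotation": [0,0,0]},
    {"jaw": 0,"offset": [-0.0003,-0.0012,-0.0003],"rotation": [0,0,0]},
    {"jaw": 0,"offset": [-0.0003,-0.0012,-0.0003],"rotation": [0,0,0]},
    {"jaw": 0,"offset": [-0.0003,-0.0012,-0.0003],"rotation": [0,0,0]},
    {"jaw": 0,"offset": [-0.0003,-0.0012,-0.0003],"rotation": [0,0,0]},
    {"jaw": 0,"offset": [-0.0003,-0.0012,-0.0003],"rotation": [0,0,0]}
  ]
}}

```text
t: 18.72
tcp_pos: [0.6357, 0.0368, 0.0533]
orientation: [-3.14, -0.001, 1.543]
wrist_force: [-2.6, 4.1, -2.2]
width: 0.0293
```

```bash
python3 shot.py w19; python3 - <<'E'
from an import *
im,m=load("w19")
cv2.imwrite("pics/w19z.png",cv2.resize(im[210:265,350:460][:,:,::-1],None,fx=7,fy=7,interpolation=cv2.INTER_NEAREST))
V=cv2.cvtColor(im,cv2.COLOR_RGB2GRAY);hsv=cv2.cvtColor(im,cv2.COLOR_RGB2HSV)
print(V[222:242,385].tolist());print([(r,int(hsv[r,428,1]),int(hsv[r,428,2])) for r in range(220,240)])
print(sense()["wrist_force"],sense()["width"])
cv2.imwrite("pics/top1.png",snapshot("top")[:,:,::-1]);cv2.imwrite("pics/scene1.png",snapshot("scene")[:,:,::-1])
E
```

```text
18.7167 [0.6357 0.0368 0.0533] [-3.1397e+00 -8.0000e-04  1.5435e+00] [0.6387 0.1048 0.1964] [ 2.8691e+00  5.0000e-04 -2.5800e-02]
[97, 96, 98, 97, 96, 98, 99, 93, 59, 64, 66, 67, 66, 77, 101, 98, 96, 97, 96, 96]
[(220, 18, 240), (221, 29, 237), (222, 131, 161), (223, 124, 142), (224, 131, 165), (225, 157, 218), (226, 153, 207), (227, 163, 242), (228, 152, 255), (229, 155, 255), (230, 157, 255), (231, 155, 255), (232, 154, 255), (233, 168, 255), (234, 62, 255), (235, 0, 255), (236, 0, 255), (237, 0, 255), (238, 0, 255), (239, 0, 255)]
[-1.3193305   4.84091069 -4.3059044 ] 0.02924371979297288
```

View pics/w19z.png

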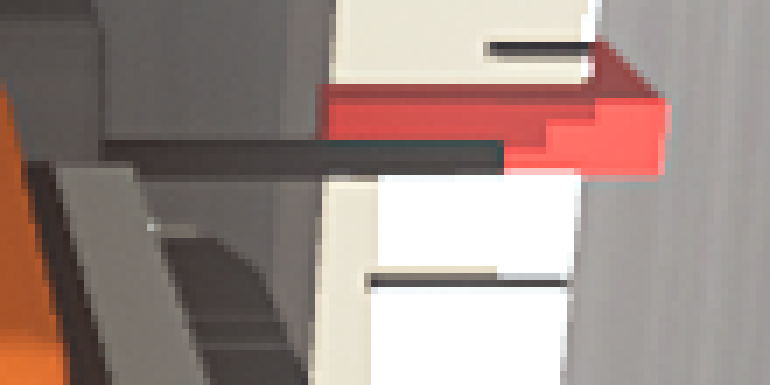

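View pics/top1.png

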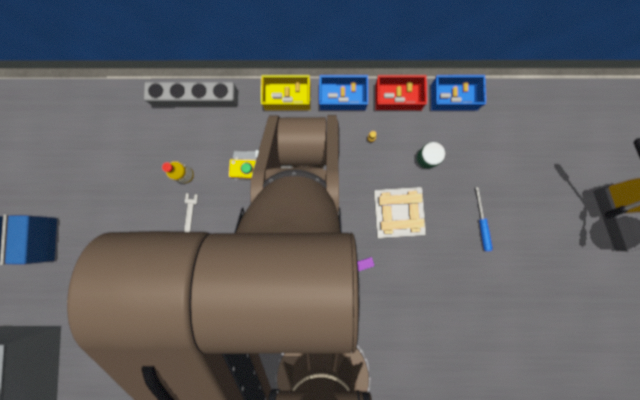

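View pics/scene1.png

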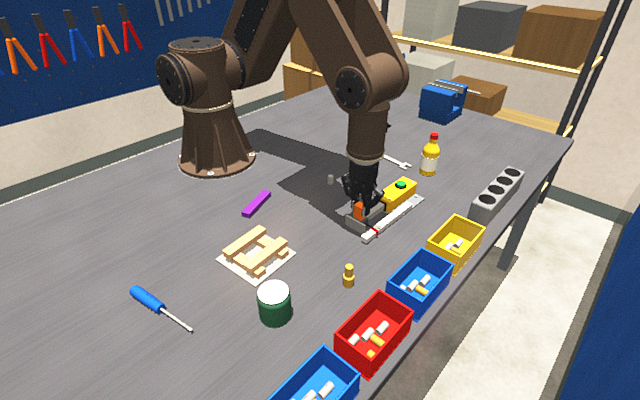

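Emit:
{"method": "play_rows", "body": {
  "moves": [
    {"jaw": 0,"offset": [0,0.0006,-0.0002],"rotation": [0,0,0]},
    {"jaw": 0,"offset": [0,0.0006,-0.0002],"rotation": [0,0,0]},
    {"jaw": 0,"offset": [0,0.0006,-0.0002],"rotation": [0,0,0]},
    {"jaw": 0,"offset": [0,0.0006,-0.0002],"rotation": [0,0,0]},
    {"jaw": 0,"offset": [0,0.0006,-0.0002],"rotation": [0,0,0]},
    {"jaw": 0,"offset": [0,0.0006,-0.0002],"rotation": [0,0,0]}
  ]
}}

```text
t: 19.37
tcp_pos: [0.6357, 0.0375, 0.0533]
orientation: [-3.14, -0.001, 1.544]
wrist_force: [-3.8, 3.8, -2.8]
width: 0.0287
```

```bash
python3 shot.py w20; python3 - <<'E'
from an import *
im,m=load("w20")
cv2.imwrite("pics/w20z.png",cv2.resize(im[210:265,350:460][:,:,::-1],None,fx=7,fy=7,interpolation=cv2.INTER_NEAREST))
V=cv2.cvtColor(im,cv2.COLOR_RGB2GRAY);hsv=cv2.cvtColor(im,cv2.COLOR_RGB2HSV)
print(V[222:242,385].tolist());print([(r,int(hsv[r,428,1]),int(hsv[r,428,2])) for r in range(220,240)])
A=onplane(m,(414,235.1),.0312)[0];B=onplane(m,(414,229.5),.0293)[0]; print("ptr",A[:2],(A[1]+B[1])/2)
s=sense(); print(s["wrist_force"],s["width"],s["tcp_pos"],s["qd"].round(4))
E
```

```text
19.3667 [0.6357 0.0375 0.0533] [-3.1398e+00 -8.0000e-04  1.5435e+00] [0.6387 0.1055 0.1964] [ 2.8691e+00  4.0000e-04 -2.5800e-02]
[100, 99, 100, 99, 100, 102, 102, 94, 63, 70, 70, 71, 69, 82, 103, 100, 100, 99, 99, 99]
[(220, 20, 247), (221, 18, 239), (222, 26, 237), (223, 93, 187), (224, 122, 140), (225, 125, 165), (226, 154, 217), (227, 148, 208), (228, 159, 242), (229, 150, 255), (230, 151, 255), (231, 152, 255), (232, 150, 255), (233, 149, 255), (234, 159, 255), (235, 112, 255), (236, 2, 255), (237, 0, 255), (238, 0, 255), (239, 0, 255)]
ptr [0.68643662 0.03441244] 0.03562110895703525
[-2.76143207  4.36367205 -3.47200509] 0.029072762694488802 [0.63575689 0.03749874 0.05327912] [ 0.0003 -0.0009 -0.0011 -0.0019 -0.0015  0.0005]
```

View pics/w20z.png

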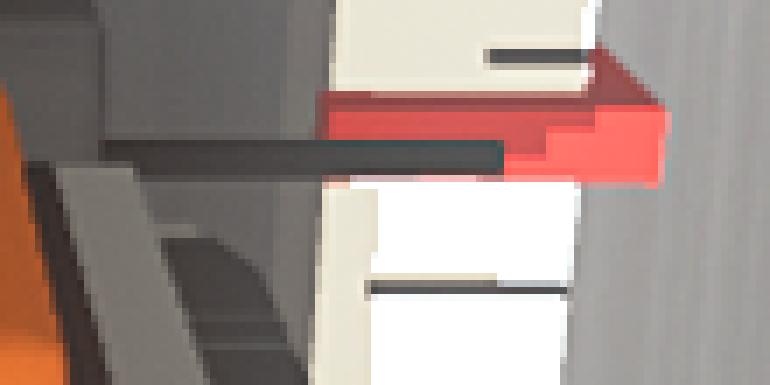

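```bash
python3 -c "
from workcell import *
print(finish_job())"
```

```text
the job is handed in; nothing more can be done
None
```

I did all the steps in the order asked and handed the job in at about 19.4 s, with the gripper still holding the orange grip against the spring.

- **Slats:** Both plain slats lie crosswise on the base slats and are released. The last wrist picture after placing puts them at −37.7 mm and +39.2 mm along the plate (ideal ±38 mm), with ends within about 1 mm of symmetric. The far slat is about 1.2 mm outward, so a thin blue sliver shows at its inner edge. I judged that good enough and left it.
- **Lock and boom:** I pressed the button about 6.4 mm with about 4 N. The boom sprang out about 16 mm, and I gripped the post and drew it out.
- **Pointer:** Ray-casting puts both the pointer and the rider's middle at y ≈ 0.0356 m, good to about 0.5 mm. An earlier move went about 0.7 mm too far and I backed it off. The spring pull read about 4.4 N, and the arm was still at the end.
- **Bystanders:** I did not touch the rider or any bystander. In the last overview pictures, those in view look unmoved.
- **Disagreeing checks:** The top camera with the first wrist view gave poor slat heights (5–10 mm). I used pairs of wrist views instead, which gave 16–20 mm, matching the stated 18 mm. The held slats also sat about 1.2 mm to one side of the reported TCP. I found this only after placing the first slat and corrected for it on the second.

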